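# Clamp the log sheets on the duty register's two posts

## Robot

A 6-joint arm with a two-finger parallel gripper is mounted at the origin on the work surface. World frame = base frame: x ahead of the robot, y to its left, z up, the work surface at z = 0. Lengths are in m, angles in rad, forces in N, time in s.
With the tool pointing down it reaches from about 0.225 to 0.725 m from the base axis. Payload 3.1 kg.
Tool frame: the origin (TCP) lies at the very end of the fingers, on their centre line; the grasp point (between the pads) lies bot.grip_depth behind it (bot.grip_depth is the distance from the TCP to the grasp point, in m); z points along the fingers, y is the direction in which the jaws open and shut (so a half turn about z gives the same grasp; the last joint's range is limited). The gripper opens to 85 mm and grips with 20 to 120 N. Pads are 22 mm wide; open, the fingers measure 114 mm over their backs; the gripper's body (76 mm by 85 mm) begins 54 mm behind the grasp point. The pads swing forward as they close: fully open they stand 13 mm farther back than shut.
Start: joints at [-1.414, 0.048, 0.099, 1.622, 0, 1.443], TCP at [0.147, -0.504, 0.231] pointing down, gripper open.
Joint ranges: [-2.91, 2.91], [-0.99, 1.94], [-1.21, 1.42], [-2.12, 2.29], [-1.49, 1.47], [-3.14, 3.14]. Speed limits (rad/s): [2.79, 2.79, 3.14, 3.14, 3.14, 3.14].

## Interface

Orientations are given as a 3x3 rotation matrix whose columns are the frame's x, y, z axes.
In Python, from plant import bot gives the robot as it stands.
- The arm moves only by the tool arm_command, never from a script. Its argument "deltas" is a list of rows, each a list of 3 entries, a list of its own where there are three numbers: the opening, from 0 (shut) to 1 (fully open), then the shift along the tool's x, y, z in m, then the turn about the tool's z in rad. A call has exactly 8 rows; each row shifts and turns the commanded pose from where the row before left it, along the tool's axes as they then stand; what a row does not reach is not made up. A row lasts 1/8 s, in which the tool goes at most 62.5 mm and 10.7 degrees, less where a joint would pass 70% of its speed; a pose out of reach is approached as far as the arm can. A call is refused whole if a number of a shift passes 0.0625 or a number of a turn 0.188, either way. A call with a gripper value outside its range is refused whole. The fingers move at their own pace and stop on an object; "force" is the grip in N (left out, the last holds). Time passes only in rows, so rows that do not move let the fingers close, or fill a call up. It gives the time, the measured TCP pose, the force and the opening at its end, in the units of the state.
- bot.read_state(): the state, without advancing time (a new reading comes with each control period).
- bot.camera(name): name is "scene" or "side" or "wrist"; returns a dict with "img" (420x560x3 uint8, red, green, blue), "fx", "fy", "cx", "cy" (pixels), "k1" (the pictures are not rectified: a ray, as slopes to the right and down, at radius r is drawn at 1 + k1 r^2 times it, then the intrinsics apply), "extrinsics" (4x4, takes a point from world to camera coordinates). Camera axes: x right, y down, z forward; pixel columns grow to the right and rows downward; lengths in m; the calibration is good to about 2 mm. A picture is of the moment at which its call begins. There is no depth.
- bot.sign_off(): hands the job in, once; it reports no verdict.
Trained networks look in a picture, given as the dict that the camera call returned (one of the last four; its "shot" number tells which), for a name from the list of things; names that differ only in an ending like _2 or _b are one class to them, and where a whole thing is asked for, a point or a joint stands for the part that bears it (a point fixed in the world has none). Each returns a list of dicts, best first, with "score" (0 to 1); they miss things now and then, are a little off and sometimes report something else, mostly with a low value. They report only what shows in the picture. A call takes as long as a camera call.
- bot.silhouettes(picture, label): "pixels" (420x560 bool, what is visible of it) and "pixel" ([column, row] in pixels, amid what is visible of it).
The state is a dict: "clock": time; "joint_positions": joint angles; "joint_velocities": joint speeds; "effort": joint torques, N m; "position": TCP position; "tool_rot": TCP orientation; "ft_force": force on the tool from outside, world axes, zero at the start; "wrist_torque": the same for the moment, N m; "grip_width": opening from 0.0 (shut) to 1.0 (fully open).
Only numpy, scipy, OpenCV 4.12 (cv2) and the standard library are available. Lean on these libraries where they do the work, as an engineer would, in place of code of your own. Each camera call takes 0.05 s, during which the arm holds its last target.

## Task

The day's log sheets are already on the duty register's two posts: fit the clamp plate over the posts and work it down until it lies flat and snug on the sheets along its whole length. The springs on the posts grip the plate, so keep it level all the way or it will jam, and do not press so hard that the sheets are crushed. Let go of it in the end, and leave the radio, the sign and the mug where they stand.

Things in the scene. Friction and masses are not known exactly. Their poses are not given: they have to be found in the camera images.
- clamp_plate: Loose grey aluminium clamp plate, 0.32 kg, 40 (x) x 200 (y) x 10 mm (z), with a black upright tab in the middle and a brass guide bush over each hole. Origin: centre of its underside; z up, y lengthwise. It is the same either way round. Its flat top (z = 10) is bare between tab and bushes (y 13 to 70 either way), where it can be pressed.
- tab_top (a point): Middle of the top of the plate's tab, 38 mm above the plate's underside. The tab is 16 mm thick in the plate's y, 36 mm wide in its x and rises from z = 10 to 38: pinch it across y.
- hole_l (a point): Centre of the plate's +y hole at its underside, 80 mm from the origin. The holes go right through, 11.3 mm in diameter, with a 1 mm chamfer underneath; the bush above each, 19 mm across, makes them 20 mm long (top at z = 20).
- hole_r (a point): Centre of the plate's -y hole at its underside.
- register: Duty register: dark blue board fixed to the counter, 178 (x) x 232 (y) x 5 mm. Origin: centre of its underside. Two upright steel posts stand on it at x = 55, y = +-80. On it, 148 x 210 mm and round the posts, lies a stack of log sheets, 8 to 24 mm thick: different each time and not among the readings, so it must be felt or seen.
- posts_mid (a point): Point midway between the posts on top of the board (z = 5 of the register); the plate's middle belongs above it.
- post_l (a point): Foot of the +y post, on its axis on top of the board. The posts are 9.5 mm in diameter and stand 46 mm above the board. Two bowed brass leaf springs on each post, on its +x and -x sides, taper out between 39 and 28 mm above the board, then run straight down; they grip the plate's hole.
- post_r (a point): Foot of the -y post. The springs carry the plate's weight wherever it is left on them; each end slides down under roughly 5 to 14 N and stays there. Pressed far at one end only, the plate tips and binds.
- sheets (a joint): How far the stack of sheets is squeezed down (m): 0 when free, 1 mm for every 12 N or so. It springs back as far as the plate, held by the posts' springs, lets it. Squeezed more than 3 mm it is crushed.
- radio: Bystander: black handheld radio lying on its back, 118 x 50 x 34 mm with a 130 mm aerial along its +x; origin at the centre of the underside of its body.
- desk_sign: Bystander: blue tent-shaped desk sign 160 mm long (y), 70 mm deep, 70 mm high; origin at the centre of its underside.
- mug: Bystander: white mug, 80 mm across, 92 mm high, handle to its +y; origin at the centre of its underside.

How it is judged:
By the outcome, as a careful person would: the job done as asked, in the order asked, and still so for the second after the job is handed in, with the robot touching nothing.
It also fails if it takes over 72 s, if anything falls off the work surface, if the arm or the gripper's body presses on something with over 40 N, if the wrist force passes 120 N, or if a joint passes its speed limit or range.

## Working session

There is one attempt and no reset: what is moved stays moved. The work goes in short steps, Python scripts to look and compute and a tool call to move; the robot and the scene stay as the last step left them, time stands still between calls to the robot, and variables do not carry over. Pictures are saved under pics/ and viewed, and the job is handed in when it is done.

Besides the shell and the picture viewer there is one more tool, called after "Call:" as name([rows], argument=value, ...), one row to a line, values as JSON. arm_command: Moves the arm, as the interface text tells. Its arguments: {"type":"object","properties":{"deltas":{"type":"array"},"force":{"type":"number"}},"required":["deltas"]}

```bash
ls; mkdir -p pics; cat > h.py <<'E'
import numpy as np, cv2
from plant import bot
def K(c): return np.array([[c['fx'],0,c['cx']],[0,c['fy'],c['cy']],[0,0,1.]])
def D(c): return np.array([c['k1'],0,0,0,0.])
def proj(c,P):
    E=np.array(c['extrinsics']); P=np.atleast_2d(P).astype(float)
    r,_=cv2.Rodrigues(E[:3,:3]); return cv2.projectPoints(P,r,E[:3,3],K(c),D(c))[0].reshape(-1,2)
def ray(c,px):
    E=np.array(c['extrinsics']); u=cv2.undistortPoints(np.array(px,float).reshape(-1,1,2),K(c),D(c)).reshape(-1,2)
    d=np.c_[u,np.ones(len(u))]@E[:3,:3]; o=-E[:3,:3].T@E[:3,3]; return o,d
def onz(c,px,z):
    o,d=ray(c,px); return o+d*((z-o[2])/d[:,2])[:,None]
def save(c,n,img=None): cv2.imwrite('pics/'+n,cv2.cvtColor(c['img'] if img is None else img,cv2.COLOR_RGB2BGR))
E
python3 - <<'E'
from h import *
s=bot.read_state(); print(s['clock'],s['position'],bot.grip_depth)
print(np.round(s['tool_rot'],3))
for n in ['scene','side','wrist']:
    c=bot.camera(n); save(c,n+'0.png'); E=np.array(c['extrinsics']); print(n,-E[:3,:3].T@E[:3,3],c['fx'],c['k1'])
    for l in ['clamp_plate','tab_top','hole_l','post_l','post_r','register','posts_mid']:
        try: print(l,[(np.round(d['pixel']),round(d['score'],2),d['pixels'].sum()) for d in bot.silhouettes(c,l)][:3])
        except Exception as e: print(l,e)
print(bot.read_state()['clock'])
E
```

```text
pics
0.0 [ 0.14740412 -0.50323155  0.23012121] 0.0187
[[ 0.96   0.281 -0.   ]
 [ 0.281 -0.96   0.002]
 [ 0.    -0.002 -1.   ]]
scene [1.32936148 0.62424864 0.9973183 ] 486.7773712219376 -0.163656142756112
clamp_plate [(array([241., 153.]), 0.86, np.int64(699))]
tab_top [(array([241., 158.]), 0.66, np.int64(735))]
hole_l [(array([240., 159.]), 0.73, np.int64(788))]
post_l [(array([320., 241.]), 0.82, np.int64(749))]
post_r [(array([320., 241.]), 0.82, np.int64(749))]
register [(array([322., 242.]), 0.85, np.int64(837))]
posts_mid [(array([317., 244.]), 0.63, np.int64(538))]
side [0.46170446 0.78343356 0.86003239] 476.67029651419523 -0.0968570137968072
clamp_plate [(array([337., 169.]), 0.6, np.int64(904))]
tab_top [(array([335., 168.]), 0.59, np.int64(819))]
hole_l [(array([338., 172.]), 0.93, np.int64(897))]
post_l [(array([283., 323.]), 0.74, np.int64(1483))]
post_r [(array([283., 323.]), 0.74, np.int64(1483))]
register [(array([295., 323.]), 0.74, np.int64(1441)), (array([336., 171.]), 0.45, np.int64(830))]
posts_mid [(array([285., 322.]), 0.88, np.int64(1435)), (array([260., 131.]), 0.34, np.int64(1166))]
wrist [ 0.21515667 -0.48243199  0.37389622] 304.20949758738624 -0.02185519309595695
clamp_plate []
tab_top []
hole_l []
post_l []
post_r []
register []
posts_mid []
1.2
```

View pics/scene0.png

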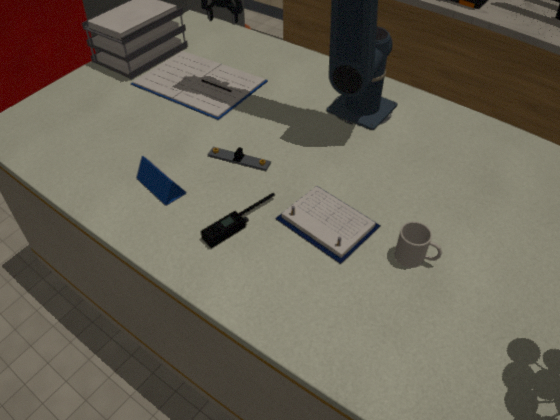

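View pics/side0.png

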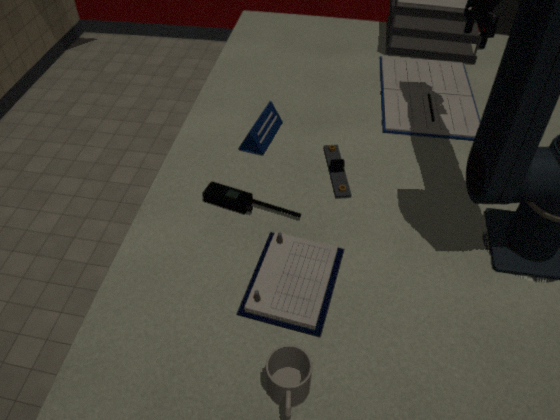

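View pics/wrist0.png

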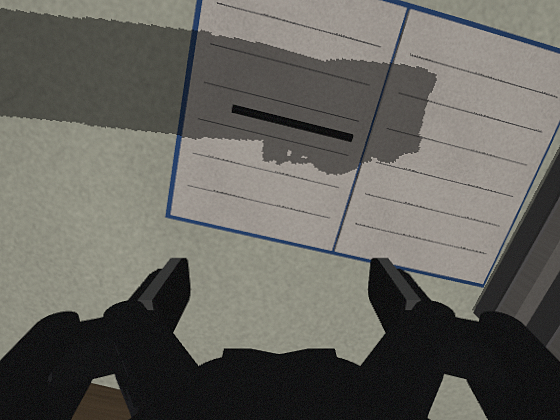

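```bash
python3 - <<'E'
import cv2,numpy as np
a=cv2.imread('pics/scene0.png');b=cv2.imread('pics/side0.png')
def cr(i,x,y,w,h,s): return cv2.resize(i[y:y+h,x:x+w],None,fx=s,fy=s,interpolation=cv2.INTER_CUBIC)
top=np.hstack([cr(a,200,140,80,40,5),cr(a,270,180,80,40,5)]) 
cv2.imwrite('pics/z1.png',np.vstack([np.hstack([cr(a,200,140,80,60,5),cr(a,275,195,80,60,5)]),np.hstack([cr(b,300,140,80,60,5),cr(b,230,225,80,60,5)])]))
cv2.imwrite('pics/z2.png',cr(b,230,220,120,115,5))
E
```

```text
(no output)
```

View pics/z1.png

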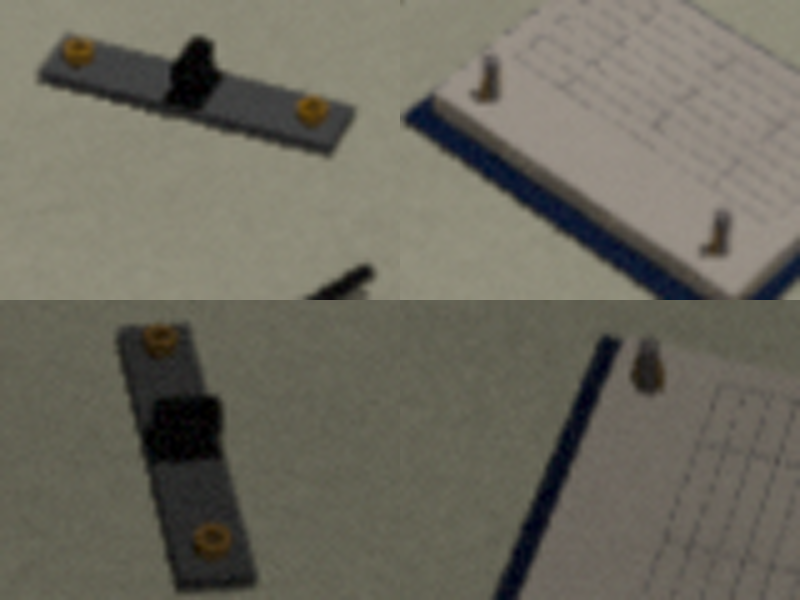

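View pics/z2.png

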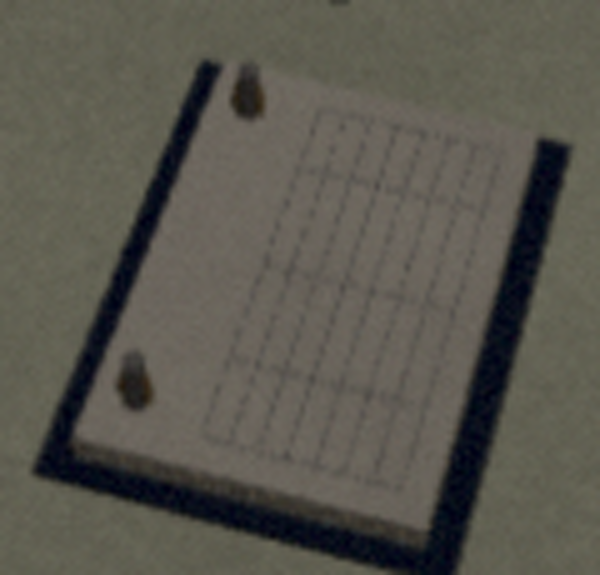

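```bash
python3 - <<'E'
from h import *
s=bot.camera('scene');d=bot.camera('side')
for n,z,ps,pd in [('bush',.02,[[215.6,149.4],[262.6,161]],[[332.2,147.4],[342.2,188]]),('post',.051,[[292.8,206.6],[339.6,237.4]],[[279.6,233.6],[257,291]])]:
    for c,p in((s,ps),(d,pd)):
        w=onz(c,p,z); v=w[1]-w[0]; print(n,np.round(w,4).tolist(),np.round(w.mean(0),4),np.linalg.norm(v),np.degrees(np.arctan2(v[1],v[0])))
w=bot.camera('wrist');E=np.array(w['extrinsics']);st=bot.read_state()
R=np.array(st['tool_rot']);print('cam in tool',R.T@(-E[:3,:3].T@E[:3,3]-st['position']),(R.T@E[:3,:3].T).round(3).tolist(), w['cx'],w['cy'])
E
```

```text
bush [[0.4986, -0.2467, 0.02], [0.4555, -0.0925, 0.02]] [ 0.477  -0.1696  0.02  ] 0.1600941688177889 105.61752066392421
bush [[0.4982, -0.2428, 0.02], [0.4572, -0.0883, 0.02]] [ 0.4777 -0.1655  0.02  ] 0.15987226236095564 104.85441683742431
post [[0.5828, 0.1106, 0.051], [0.6008, 0.2697, 0.051]] [0.5918 0.1902 0.051 ] 0.16006466109112966 83.5243531092772
post [[0.5814, 0.1128, 0.051], [0.5996, 0.2692, 0.051]] [0.5905 0.191  0.051 ] 0.1574189044930414 83.3863605296249
cam in tool [ 0.0709685  -0.00154609 -0.14255289] [[0.0, -0.959, -0.282], [1.0, 0.001, -0.001], [0.001, -0.282, 0.959]] 278.86496455601787 207.24876976513426
```

Call:
arm_command([
  [1,[0.051,-0.029,0],0.02],
  [1,[0.051,-0.029,0],0],
  [1,[0.051,-0.029,0],0],
  [1,[0.051,-0.029,0],0],
  [1,[0.051,-0.029,0],0],
  [1,[0.051,-0.029,0],0],
  [1,[0.051,-0.029,0],0],
  [1,[0.045,-0.026,0],0],
])

```text
clock: 2.35
position: [0.4761, -0.1751, 0.2315]
tool_rot: [[0.965, 0.262, 0.001], [0.262, -0.965, -0.0], [0.001, 0.001, -1.0]]
ft_force: [0.1, -0.9, 1.2]
grip_width: 1.0
```

```bash
python3 - <<'E'
from h import *
w=bot.camera('wrist');save(w,'w1.png');s=bot.read_state();print(s['clock'],s['position'],s['tool_rot'].tolist() if hasattr(s['tool_rot'],'tolist') else s['tool_rot'],s['ft_force'])
np.save('w1ext.npy',w['extrinsics'])
E
```

```text
2.4 [ 0.47966201 -0.17051023  0.2310312 ] [[0.9635363942275245, 0.26754073393333905, 0.004424102782608587], [0.26752061868994775, -0.9635408992788778, 0.004653385068844957], [0.005507774030250087, -0.003300167156635701, -0.9999793864485258]] [ 3.05083322  2.34463169 -0.33748831]
```

View pics/w1.png

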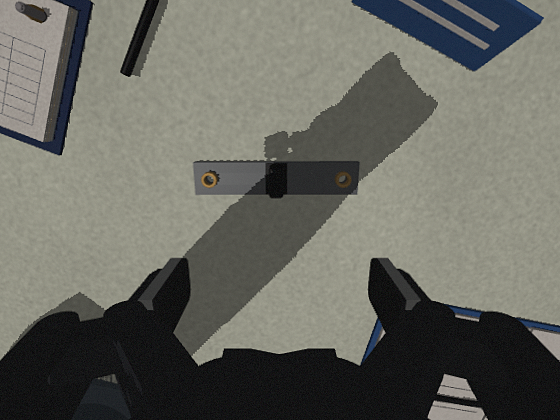

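```bash
python3 - <<'E'
from h import *
i=cv2.imread('pics/w1.png');cv2.imwrite('pics/z3.png',cv2.resize(i[150:210,185:370],None,fx=4,fy=4,interpolation=cv2.INTER_CUBIC))
w=bot.camera('wrist');s=bot.read_state();R=np.array(s['tool_rot']);p=np.array(s['position'])
for px,z in [([[209.5,180],[343,179.5]],.02)]:
    W=onz(w,px,z);print(W.round(4).tolist(),W.mean(0));v=W[1]-W[0];print(np.linalg.norm(v),np.degrees(np.arctan2(v[1],v[0])))
    print('tool',((W-p)@R).round(4), 'yaw tool y',np.degrees(np.arctan2(R[1,1],R[0,1])))
print(s['position'],s['ft_force'],s['clock'])
E
```

```text
[[0.4585, -0.0885, 0.02], [0.5014, -0.2403, 0.02]] [ 0.47995333 -0.16443892  0.02      ]
0.15775813757650614 -74.19074985675061
tool [[ 0.0041 -0.0862  0.2111]
 [ 0.0048  0.0716  0.2109]] yaw tool y -74.44211756018873
[ 0.4773435  -0.17303315  0.23099764] [-0.70439129 -0.88957313  0.20767678] 2.45
```

View pics/z3.png

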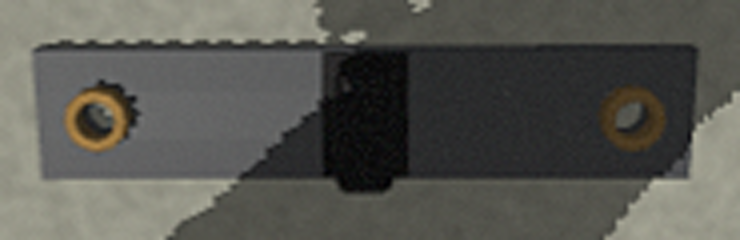

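```bash
cat >> h.py <<'E'
def avg(n=8):
    P=[];X=[];F=[];J=[];T=[]
    for _ in range(n):
        w=bot.camera('wrist');s=bot.read_state();E=np.array(w['extrinsics'])
        P.append(s['position']);X.append(-E[:3,:3].T@E[:3,3]);F.append(s['ft_force']);T.append(s['wrist_torque'])
    P,X,F,T=map(np.array,(P,X,F,T))
    print('pos',P.mean(0).round(4),P.std(0).round(4),'cam',X.mean(0).round(4),X.std(0).round(4),'F',F.mean(0).round(2),F.std(0).round(2),'T',T.mean(0).round(3),T.std(0).round(3),'clk',s['clock'])
    return w,s
E
python3 - <<'E'
from h import *
w,s=avg();print(s['grip_width'])
E
```

```text
pos [ 0.4745 -0.177   0.2313] [0.0006 0.001  0.0002] cam [ 0.5429 -0.1563  0.3738] [0.001  0.0017 0.0002] F [ 0.05 -0.04 -0.05] [0.5  0.21 0.46] T [-0.017 -0.013 -0.004] [0.034 0.017 0.036] clk 2.85
0.9974747136287878
```

```bash
cat >> h.py <<'E'
def bush(w):
    g=w['img'].astype(int); m=((g[...,0]-g[...,2])>45)&(g[...,0]>1.35*g[...,2])
    n,l,st,ce=cv2.connectedComponentsWithStats(m.astype(np.uint8))
    return [(st[k,4],st[k,:4].tolist(),ce[k].round(1).tolist()) for k in range(1,n) if st[k,4]>20]
E
python3 - <<'E'
from h import *
w,s=avg(3);print(bush(w));save(w,'w2.png')
i=w['img'];save(w,'z4.png',cv2.resize(i[150:210,185:370],None,fx=4,fy=4,interpolation=cv2.INTER_CUBIC))
for px in ([[209.5,180],[343,179.5]],):
    W=onz(w,px,.02);print(W)
E
```

```text
pos [ 0.4742 -0.1776  0.2314] [0.0001 0.0001 0.    ] cam [ 0.5422 -0.1578  0.374 ] [0.0001 0.0001 0.    ] F [ 0.11 -0.32  0.08] [0.86 0.36 0.36] T [-0.01   0.013 -0.01 ] [0.038 0.034 0.02 ] clk 3.0
[(np.int32(116), [199, 171, 16, 15], [206.8, 177.8])]
[[ 0.45275311 -0.09646969  0.02      ]
 [ 0.49449333 -0.24878226  0.02      ]]
```

View pics/w2.png

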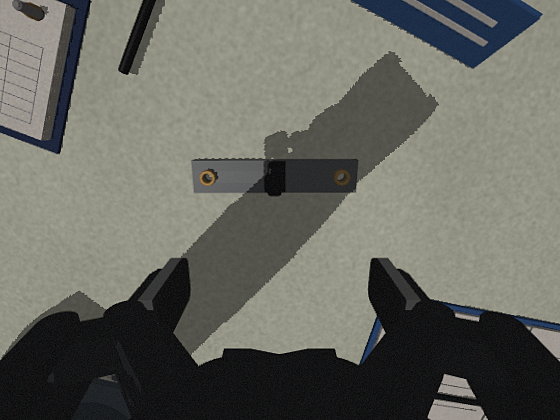

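```bash
python3 - <<'E'
from h import *
w,s=avg(1);R=np.array(s['tool_rot']);p=np.array(s['position'])
W=onz(w,[[207.7,177.8],[341.7,177.6]],.02);v=W[1]-W[0];print(W,W.mean(0),np.linalg.norm(v),np.degrees(np.arctan2(v[1],v[0])),np.degrees(np.arctan2(R[1,1],R[0,1])));print((W.mean(0)-p)@R)
E
```

```text
pos [ 0.4744 -0.1773  0.2314] [0. 0. 0.] cam [ 0.5424 -0.1575  0.374 ] [0. 0. 0.] F [ 0.41 -0.54  0.15] [0. 0. 0.] T [ 0.041  0.054 -0.014] [0. 0. 0.] clk 3.05
[[ 0.45485754 -0.09374698  0.02      ]
 [ 0.4963643  -0.24641826  0.02      ]] [ 0.47561092 -0.17008262  0.02      ] 0.15821292494806688 -74.79060107506209 -74.89166420948087
[ 0.00303559 -0.00666309  0.21139176]
```

Call:
arm_command([
  [1,[0.003,-0.0055,0.02],0],
  [1,[0,0,0.04],0],
  [1,[0,0,0.04],0],
  [1,[0,0,0.04],0],
  [1,[0,0,0.035],0],
  [1,[0,0,0.025],0],
  [1,[0,0,0.012],0],
  [1,[0,0,0.004],0],
], force=30)

```text
clock: 4.05
position: [0.4759, -0.1707, 0.015]
tool_rot: [[0.965, 0.261, -0.001], [0.261, -0.965, 0.0], [-0.001, -0.0, -1.0]]
ft_force: [-1.3, -0.2, 0.4]
grip_width: 1.0
```

Call:
arm_command([
  [0.6,[0,0,0],0],
  [0.4,[0,0,0],0],
  [0.1,[0,0,0],0],
  [0,[0,0,0],0],
  [0,[0,0,0],0],
  [0,[0,0,0],0],
  [0,[0,0,0],0],
  [0,[0,0,0],0],
], force=60)

```text
clock: 5.05
position: [0.4768, -0.1712, 0.0161]
tool_rot: [[0.965, 0.262, 0.001], [0.262, -0.965, -0.001], [0.001, 0.001, -1.0]]
ft_force: [-0.4, -0.3, 5.3]
grip_width: 0.176
```

```bash
python3 - <<'E'
from h import *
w,s=avg(3);save(w,'w3.png');print(s['grip_width']);c=bot.camera('side');save(c,'s3.png',cv2.resize(c['img'][110:230,260:420],None,fx=5,fy=5))
E
```

```text
pos [ 0.4768 -0.1712  0.0161] [0. 0. 0.] cam [ 0.5447 -0.151   0.1588] [0. 0. 0.] F [-0.18 -0.35  5.93] [0.02 0.22 0.49] T [-0.098  0.076 -0.005] [0.029 0.014 0.023] clk 5.2
0.1716069374456801
```

View pics/w3.png

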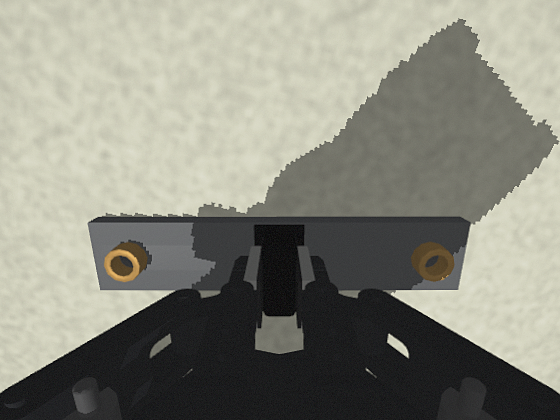

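View pics/s3.png

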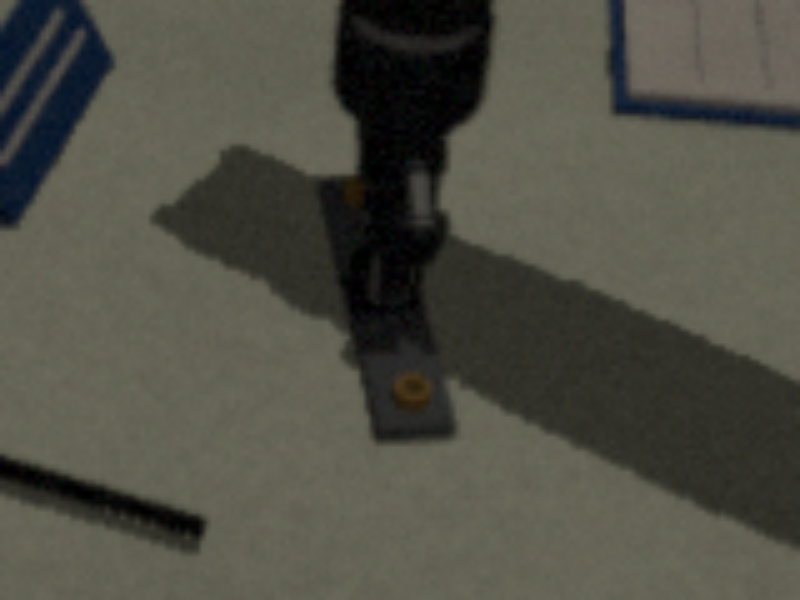

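```bash
python3 - <<'E'
from h import *
w,s=avg(1);R=np.array(s['tool_rot']);p=np.array(s['position'])
i=w['img'];save(w,'z5.png',np.hstack([cv2.resize(i[210:300,80:170],None,fx=4,fy=4),cv2.resize(i[210:300,390:480],None,fx=4,fy=4)]))
m=i.astype(int);b=(m[...,0]-m[...,2]>25)
n,l,st,ce=cv2.connectedComponentsWithStats(b.astype(np.uint8));print([(st[k].tolist(),ce[k].round(1)) for k in range(1,n) if st[k,4]>40])
E
```

```text
pos [ 0.4768 -0.1712  0.0161] [0. 0. 0.] cam [ 0.5447 -0.151   0.1588] [0. 0. 0.] F [-0.25 -1.56  5.21] [0. 0. 0.] T [-0.135  0.037 -0.016] [0. 0. 0.] clk 5.3
[([104, 242, 43, 40, 1183], array([125. , 261.7])), ([411, 242, 43, 40, 1175], array([432.4, 261.3]))]
```

View pics/z5.png

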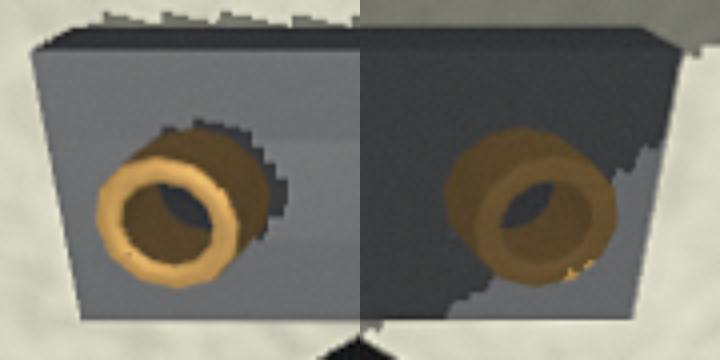

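Call:
arm_command([
  [0,[0,0,-0.01],0],
  [0,[0,0,-0.03],0],
  [0,[0,0,-0.03],0],
  [0,[0,0,-0.03],0],
  [0,[0,0,0],0.095],
  [0,[0,0,0],0.095],
  [0,[0,0,0],0.095],
  [0,[0,0,0],0.094],
])

```text
clock: 6.3
position: [0.4747, -0.1697, 0.1135]
tool_rot: [[0.993, -0.117, -0.004], [-0.117, -0.993, 0.002], [-0.004, -0.002, -1.0]]
ft_force: [0.1, 0.4, -3.1]
grip_width: 0.171
```

Call:
arm_command([
  [0,[-0.001,-0.025,0],0],
  [0,[-0.002,-0.05,0],0],
  [0,[-0.003,-0.058,0],0],
  [0,[-0.003,-0.058,0],0],
  [0,[-0.003,-0.058,0],0],
  [0,[-0.003,-0.058,0],0],
  [0,[-0.002,-0.045,0],0],
  [0,[-0.001,-0.02,0],0],
])

```text
clock: 7.3
position: [0.4872, 0.1035, 0.1206]
tool_rot: [[1.0, 0.022, -0.005], [0.023, -0.996, 0.082], [-0.003, -0.082, -0.997]]
ft_force: [-0.1, -0.4, -3.5]
grip_width: 0.172
```

```bash
python3 - <<'E'
from h import *
w,s=avg(7);save(w,'w4.png');print(s['grip_width'],s['tool_rot'])
E
```

```text
pos [0.4879 0.1025 0.1211] [0.0002 0.0007 0.0001] cam [0.5588 0.0939 0.2629] [0.0002 0.0007 0.0002] F [ 0.16 -0.05 -4.04] [0.39 0.68 0.18] T [-0.145 -0.014  0.014] [0.037 0.034 0.016] clk 7.65
0.1753747349663637 [[ 0.99979901  0.01981403 -0.00305638]
 [ 0.01999763 -0.99645094  0.08176558]
 [-0.00142542 -0.08181027 -0.9966469 ]]
```

View pics/w4.png

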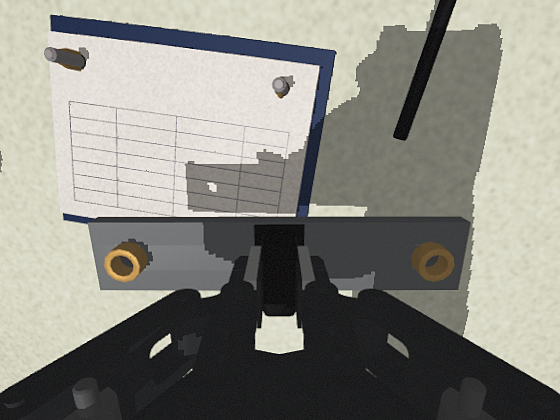

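```bash
python3 - <<'E'
from h import *
s=bot.read_state();print(np.round(s['joint_positions'],3),np.round(s['joint_velocities'],3),s['position'])
E
```

```text
[ 0.019 -0.025 -0.196  1.402  0.082  3.141] [ 0.     0.     0.002  0.002  0.003 -0.   ] [0.48805832 0.10199754 0.1211886 ]
```

Call:
arm_command([
  [0,[0,0,0],-0.18],
  [0,[0,0,0],-0.18],
  [0,[0,0,0],-0.18],
  [0,[0,0,0],-0.18],
  [0,[0,0,0],-0.18],
  [0,[0,0,0],-0.18],
  [0,[0,0,0],-0.18],
  [0,[0,0,0],-0.18],
])

```text
clock: 8.65
position: [0.4881, 0.1021, 0.1212]
tool_rot: [[0.105, 0.995, -0.003], [0.991, -0.104, 0.082], [0.081, -0.012, -0.997]]
ft_force: [-0.5, 0.4, -4.1]
grip_width: 0.17
```

```bash
python3 - <<'E'
from h import *
w,s=avg(4);print(np.round(s['joint_positions'],3));print(s['tool_rot'])
E
```

```text
pos [0.4881 0.1022 0.1212] [0.     0.0001 0.    ] cam [0.4953 0.1626 0.2691] [0.0003 0.     0.    ] F [-0.19  0.04 -3.83] [0.28 0.3  0.38] T [-0.177 -0.004 -0.004] [0.019 0.035 0.033] clk 8.85
[ 0.02  -0.025 -0.196  1.402  0.082  1.704]
[[ 0.1132509   0.99356193 -0.00298653]
 [ 0.99024622 -0.11262641  0.0820227 ]
 [ 0.08115827 -0.01224654 -0.99662599]]
```

Call:
arm_command([
  [0,[0,0,0],-0.185],
  [0,[0,0,0],-0.185],
  [0,[0,0,0],-0.185],
  [0,[0,0,0],-0.185],
  [0,[0,0,0],-0.185],
  [0,[0,0,0],-0.185],
  [0,[0,0,0],-0.185],
  [0,[0,0,0],-0.185],
])

```text
clock: 9.85
position: [0.488, 0.1025, 0.1212]
tool_rot: [[-0.981, 0.196, -0.003], [0.195, 0.977, 0.082], [0.019, 0.08, -0.997]]
ft_force: [0.5, 0.8, -3.1]
grip_width: 0.173
```

Call:
arm_command([
  [0,[0,0,0],-0.185],
  [0,[0,0,0],-0.185],
  [0,[0,0,0],-0.185],
  [0,[0,0,0],-0.185],
  [0,[0,0,0],-0.185],
  [0,[0,0,0],-0.185],
  [0,[0,0,0],-0.185],
  [0,[0,0,0],-0.185],
])

```text
clock: 10.85
position: [0.488, 0.1025, 0.1212]
tool_rot: [[-0.284, -0.959, -0.003], [-0.956, 0.283, 0.082], [-0.078, 0.026, -0.997]]
ft_force: [0.3, 0.2, -3.7]
grip_width: 0.174
```

Call:
arm_command([
  [0,[0,0,0],-0.185],
  [0,[0,0,0],-0.185],
  [0,[0,0,0],-0.185],
  [0,[0,0,0],-0.185],
  [0,[0,0,0],-0.185],
  [0,[0,0,0],-0.185],
  [0,[0,0,0],-0.185],
  [0,[0,0,0],-0.185],
])

```text
clock: 11.85
position: [0.488, 0.1025, 0.1212]
tool_rot: [[0.929, -0.37, -0.003], [-0.369, -0.926, 0.082], [-0.033, -0.075, -0.997]]
ft_force: [0.5, -0.8, -4.3]
grip_width: 0.176
```

```bash
python3 - <<'E'
from h import *
w,s=avg(2);print(np.round(s['joint_positions'],3));print(s['tool_rot'])
E
```

```text
pos [0.488  0.1025 0.1212] [0. 0. 0.] cam [0.554  0.066  0.2609] [0.0001 0.0001 0.    ] F [ 0.14 -0.66 -3.56] [0.36 0.14 0.2 ] T [-0.151 -0.003 -0.008] [0.021 0.008 0.009] clk 11.95
[ 0.02  -0.025 -0.196  1.402  0.082 -2.737]
[[ 0.92688887 -0.37532333 -0.00307028]
 [-0.37382437 -0.92385867  0.08210056]
 [-0.03365076 -0.07495035 -0.99661932]]
```

Call:
arm_command([
  [0,[0,0,0],-0.13],
  [0,[0,0,0],-0.13],
  [0,[0,0,0],-0.13],
  [0,[0,0,0],-0.01],
  [0,[0,0,0],-0.03],
  [0,[0,0,0],-0.03],
  [0,[0,0,0],-0.03],
  [0,[0,0,0],0],
])

```text
clock: 12.95
position: [0.4865, 0.126, 0.1212]
tool_rot: [[0.997, 0.078, 0.0], [0.078, -0.995, 0.064], [0.005, -0.064, -0.998]]
ft_force: [-0.4, -0.1, -3.8]
grip_width: 0.175
```

```bash
python3 - <<'E'
from h import *
w,s=avg(2);print(np.round(s['joint_positions'],4));print(s['tool_rot'])
E
```

```text
pos [0.4866 0.1254 0.1212] [0.     0.0001 0.    ] cam [0.5569 0.1236 0.2638] [0.     0.0002 0.    ] F [ 0.59 -0.65 -4.33] [0.42 0.11 0.69] T [-0.152 -0.001  0.02 ] [0.008 0.033 0.006] clk 13.05
[ 0.0784 -0.02   -0.1895  1.396   0.0633 -3.1403]
[[ 9.97019790e-01  7.71457321e-02  2.71404670e-04]
 [ 7.69732302e-02 -9.95013548e-01  6.34283967e-02]
 [ 5.16328143e-03 -6.32184759e-02 -9.97986355e-01]]
```

Call:
arm_command([
  [0,[0,0.005,0],-0.03],
  [0,[0,0.005,0],-0.03],
  [0,[0,0.005,0],-0.03],
  [0,[0,0.005,0],-0.03],
  [0,[0,0.005,0],-0.03],
  [0,[0,0.005,0],-0.03],
  [0,[0,0,0],0],
  [0,[0,0,0],0],
])

```text
clock: 14.05
position: [0.4822, 0.1556, 0.1199]
tool_rot: [[0.985, 0.171, 0.01], [0.171, -0.985, 0.014], [0.012, -0.012, -1.0]]
ft_force: [-0.5, 0.2, -4.4]
grip_width: 0.173
```

```bash
python3 - <<'E'
from h import *
w,s=avg(1);print(np.round(s['joint_positions'],4));print(s['tool_rot'])
E
```

```text
pos [0.4823 0.1555 0.1199] [0. 0. 0.] cam [0.5503 0.1672 0.2633] [0. 0. 0.] F [ 1.66  0.42 -4.03] [0. 0. 0.] T [-0.031  0.036  0.016] [0. 0. 0.] clk 14.1
[ 0.1722 -0.0102 -0.1813  1.3873  0.0116 -3.1406]
[[ 0.98531262  0.17045327  0.01023377]
 [ 0.17030938 -0.9852969   0.01359163]
 [ 0.01240004 -0.0116491  -0.99985526]]
```

Call:
arm_command([
  [0,[0,0.005,0],-0.025],
  [0,[0,0.005,0],-0.025],
  [0,[0,0,0],0],
  [0,[0,0,0],0],
  [0,[0,0,0],0],
  [0,[0,0,0],0],
  [0,[0,0,0],0],
  [0,[0,0,0],0],
])

```text
clock: 15.1
position: [0.4806, 0.1632, 0.1198]
tool_rot: [[0.981, 0.195, 0.013], [0.195, -0.981, -0.001], [0.013, 0.003, -1.0]]
ft_force: [0.1, -0.5, -4.0]
grip_width: 0.17
```

```bash
python3 - <<'E'
from h import *
w,s=avg(1);print(np.round(s['joint_positions'],4));print(s['tool_rot']); print(np.array(s['tool_rot'])[:,2]@[.114,.9935,0])
E
```

```text
pos [0.4806 0.1632 0.1198] [0. 0. 0.] cam [0.5479 0.1786 0.2633] [0. 0. 0.] F [ 0.19 -1.36 -4.45] [0. 0. 0.] T [0.011 0.011 0.024] [0. 0. 0.] clk 15.15
[ 0.1973 -0.0066 -0.1779  1.3868 -0.0034 -3.1406]
[[ 9.80722414e-01  1.94964707e-01  1.31267119e-02]
 [ 1.94992196e-01 -9.80804438e-01 -8.35496398e-04]
 [ 1.27118450e-02  3.37899643e-03 -9.99913492e-01]]
0.0006663794887908219
```

```bash
python3 - <<'E'
from h import *
w,s=avg(1);save(w,'w5.png');i=w['img'];save(w,'z6.png',cv2.resize(i[0:200,40:360],None,fx=2.5,fy=2.5,interpolation=cv2.INTER_CUBIC));print(s['position'],s['tool_rot'])
np.savez('w5.npz',E=w['extrinsics'])
E
```

```text
pos [0.4806 0.1632 0.1198] [0. 0. 0.] cam [0.5479 0.1786 0.2633] [0. 0. 0.] F [-0.43 -0.19 -4.92] [0. 0. 0.] T [ 0.003  0.017 -0.008] [0. 0. 0.] clk 15.2
[0.4806217  0.16322507 0.11984532] [[ 9.80705535e-01  1.95047048e-01  1.31644131e-02]
 [ 1.95074133e-01 -9.80788180e-01 -7.93231129e-04]
 [ 1.27567834e-02  3.34596263e-03 -9.99913031e-01]]
```

View pics/z6.png

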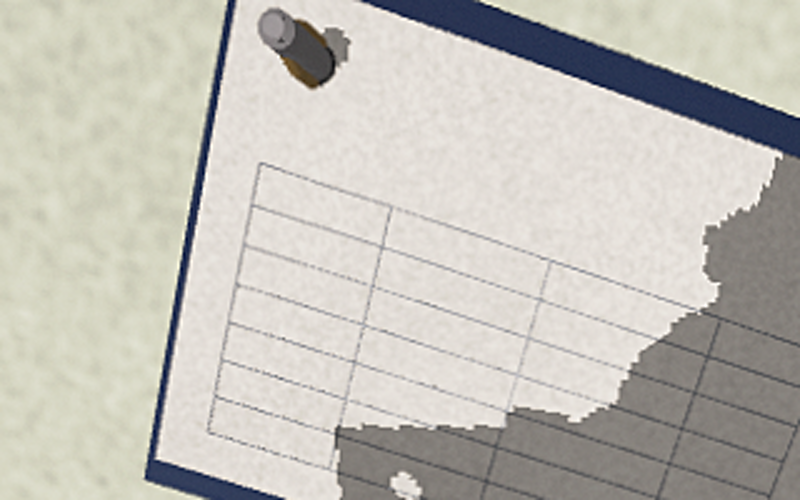

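View pics/w5.png

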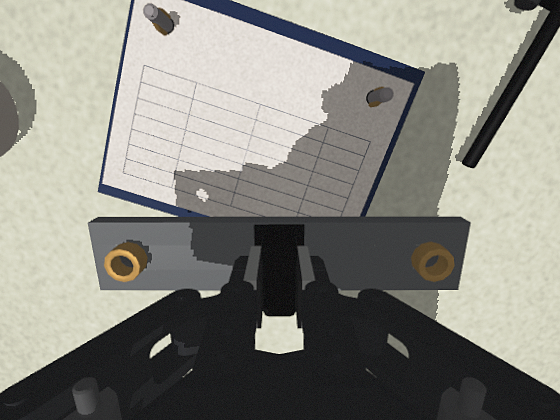

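```bash
python3 - <<'E'
from h import *
w,s=avg(1);save(w,'z7.png',cv2.resize(w['img'][75:120,350:410],None,fx=10,fy=10,interpolation=cv2.INTER_CUBIC))
R=np.array(s['tool_rot']);p=np.array(s['position'])
W=onz(w,[[150.8,11.2],[386,94.5]],.051);v=W[0]-W[1];print(W,W.mean(0),np.linalg.norm(v),np.degrees(np.arctan2(v[1],v[0])))
# bush in tool frame
E=np.array(w['extrinsics'])
o,d=ray(w,[[122,265.5],[436.5,265]]); o=(o-p)@R; d=d@R
print('bush tool',o+d*((-.0039-o[2])/d[:,2])[:,None])
m=bot.camera('scene')
for l in ['mug','radio']:
    for c in (m,):
        r=bot.silhouettes(c,l); print(l,onz(c,[r[0]['pixel']],.04) if r else None)
E
```

```text
pos [0.4806 0.1632 0.1198] [0. 0. 0.] cam [0.5479 0.1786 0.2633] [0. 0. 0.] F [ 0.04  0.05 -4.65] [0. 0. 0.] T [-0.005  0.034  0.038] [0. 0. 0.] clk 15.25
[[0.59796983 0.26903143 0.051     ]
 [0.57922634 0.11216719 0.051     ]] [0.58859808 0.19059931 0.051     ] 0.15798008930795768 83.18610978398057
bush tool [[-0.00085197 -0.08119285 -0.0039    ]
 [-0.00042976  0.07826637 -0.0039    ]]
mug [[0.5129466 0.4265465 0.04     ]]
radio [[0.73608714 0.00462786 0.04      ]]
```

View pics/z7.png

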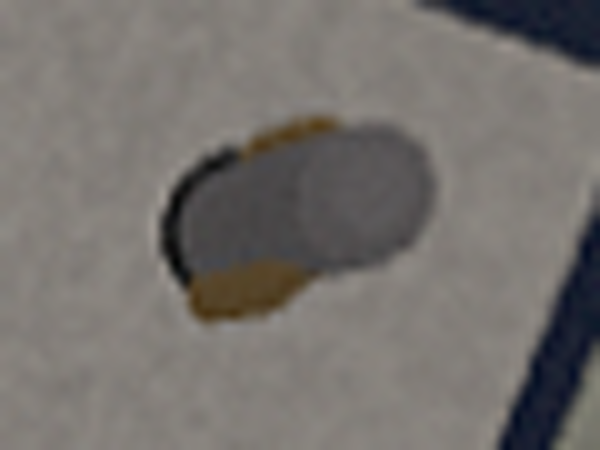

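Call:
arm_command([
  [0,[0,0,0],0.185],
  [0,[0,0,0],0.185],
  [0,[0,0,0],0.185],
  [0,[0,0,0],0.185],
  [0,[0,0,0],0.185],
  [0,[0,0,0],0.185],
  [0,[0,0,0],0.185],
  [0,[0,0,0],0.185],
])

```text
clock: 16.4
position: [0.4806, 0.1632, 0.1198]
tool_rot: [[0.277, -0.961, 0.013], [-0.961, -0.277, -0.001], [0.004, -0.012, -1.0]]
ft_force: [0.2, -0.4, -4.2]
grip_width: 0.175
```

Call:
arm_command([
  [0,[0,0,0],0.185],
  [0,[0,0,0],0.185],
  [0,[0,0,0],0.185],
  [0,[0,0,0],0.185],
  [0,[0,0,0],0.185],
  [0,[0,0,0],0.185],
  [0,[0,0,0],0.185],
  [0,[0,0,0],0.185],
])

```text
clock: 17.4
position: [0.4806, 0.1633, 0.1198]
tool_rot: [[-0.932, -0.363, 0.013], [-0.363, 0.932, -0.001], [-0.012, -0.006, -1.0]]
ft_force: [0.2, -0.5, -4.1]
grip_width: 0.174
```

Call:
arm_command([
  [0,[0,0,0],0.18],
  [0,[0,0,0],0.18],
  [0,[0,0,0],0.12],
  [0,[0,0,0],0],
  [0,[0,0,0],0],
  [0,[0,0,0],0],
  [0,[0,0,0],0],
  [0,[0,0,0],0],
])

```text
clock: 18.4
position: [0.4806, 0.1632, 0.1198]
tool_rot: [[-0.995, 0.102, 0.013], [0.102, 0.995, -0.001], [-0.013, 0.001, -1.0]]
ft_force: [0.5, -0.2, -4.0]
grip_width: 0.172
```

```bash
python3 - <<'E'
from h import *
w,s=avg(2);R=np.array(s['tool_rot']);p=np.array(s['position']);print(np.round(s['joint_positions'],3),R.round(4).tolist(),np.degrees(np.arctan2(R[1,1],R[0,1])))
for t in ([.589,.189,.1198],np.array([.589,.190,.1198])+.085*np.array([.9935,-.114,0])): print((np.array(t)-p)@R)
E
```

```text
pos [0.4806 0.1632 0.1198] [0. 0. 0.] cam [0.4067 0.172  0.2614] [0. 0. 0.] F [ 0.22  0.36 -4.25] [0.27 0.17 0.02] T [ 0.025  0.028 -0.015] [0.035 0.012 0.014] clk 18.5
[ 0.197 -0.007 -0.178  1.387 -0.003  0.299] [[-0.9947, 0.1018, 0.0132], [0.1018, 0.9948, -0.0008], [-0.0132, 0.0005, -0.9999]] 84.15945124715368
[-0.10518581  0.03667468  0.00142989]
[-0.19007188  0.0366232   0.00254784]
```

Call:
arm_command([
  [0,[-0.02,0.004,0.0003],0],
  [0,[-0.03,0.006,0.0003],0],
  [0,[-0.03,0.006,0.0003],0.012],
  [0,[-0.03,0.006,0.0003],0],
  [0,[-0.03,0.005,0.0003],0],
  [0,[-0.03,0.005,0.0003],0],
  [0,[-0.02,0.004,0.0003],0],
  [0,[0,0,0],0],
])

```text
clock: 19.5
position: [0.6743, 0.1782, 0.1191]
tool_rot: [[-0.993, 0.114, 0.013], [0.114, 0.993, -0.001], [-0.013, 0.0, -1.0]]
ft_force: [-0.8, -0.3, -4.6]
grip_width: 0.175
```

```bash
python3 - <<'E'
from h import *
w,s=avg(6);save(w,'w6.png');R=np.array(s['tool_rot']);print(np.round(s['joint_positions'],3),R.round(4).tolist())
E
```

```text
pos [0.6727 0.1784 0.12  ] [0.0002 0.0001 0.0004] cam [0.5994 0.1879 0.2614] [0.0006 0.0001 0.0004] F [-0.16  0.05 -3.65] [0.53 0.46 0.39] T [ 0.001  0.043 -0.011] [0.023 0.021 0.028] clk 19.8
[ 0.164  0.492  0.413  1.48  -0.003  0.278] [[-0.9935, 0.1135, 0.0128], [0.1135, 0.9935, -0.0008], [-0.0128, 0.0006, -0.9999]]
```

View pics/w6.png

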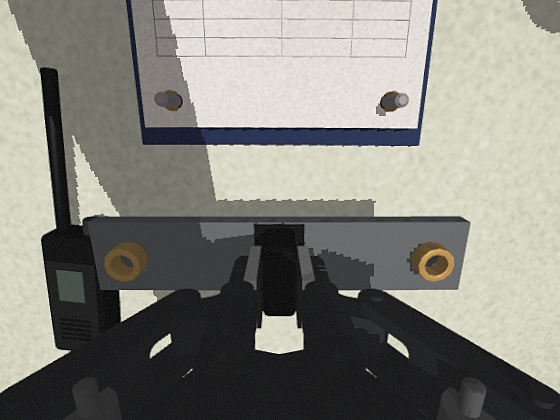

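```bash
python3 - <<'E'
from h import *
w,s=avg(1);i=w['img'];z=lambda x,y:cv2.resize(i[y:y+40,x:x+40],None,fx=10,fy=10,interpolation=cv2.INTER_CUBIC)
save(w,'z8.png',np.hstack([z(145,80),z(375,80)]))
E
```

```text
pos [0.6728 0.1784 0.1206] [0. 0. 0.] cam [0.5989 0.188  0.2621] [0. 0. 0.] F [ 0.02  0.15 -3.82] [0. 0. 0.] T [-0.029  0.042  0.026] [0. 0. 0.] clk 19.85
```

View pics/z8.png

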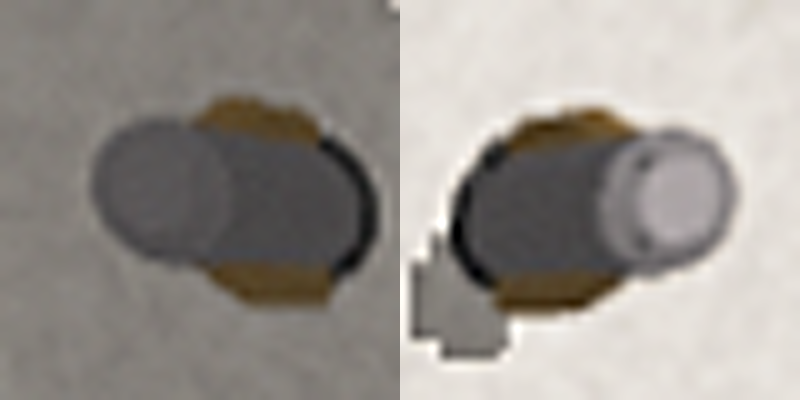

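```bash
python3 - <<'E'
from h import *
w,s=avg(1);R=np.array(s['tool_rot']);p=np.array(s['position'])
W=onz(w,[[161.,99.],[402.2,100]],.051);v=W[1]-W[0];print(W,W.mean(0),np.linalg.norm(v),np.degrees(np.arctan2(v[1],v[0])))
o,d=ray(w,[[122,265.5],[436.5,265]]); ot=(o-p)@R; dt=d@R
B=ot+dt*((-.0039-ot[2])/dt[:,2])[:,None];print('bushtool',B)
H=p+(B+[0,0,.02])@R.T;u=H[1]-H[0];print('holes',H,np.linalg.norm(u),np.degrees(np.arctan2(u[1],u[0])))
D=W.mean(0)-H.mean(0);print('world move',D,'tool',D@R)
E
```

```text
pos [0.6729 0.1784 0.1206] [0. 0. 0.] cam [0.599  0.188  0.2622] [0. 0. 0.] F [ 0.22  0.07 -4.01] [0. 0. 0.] T [ 0.026 -0.018  0.02 ] [0. 0. 0.] clk 19.9
[[0.58037541 0.11232444 0.051     ]
 [0.5989368  0.27013219 0.051     ]] [0.5896561  0.19122832 0.051     ] 0.1588956032622788 83.29167730170715
bushtool [[ 0.0015079  -0.07805434 -0.0039    ]
 [ 0.00182612  0.08114788 -0.0039    ]]
holes [[0.66276899 0.10102281 0.1044395 ]
 [0.68053734 0.25923065 0.10454822]] 0.1592025399114454 83.5919555885199
world move [-0.08199706  0.01110159 -0.05349386] tool [0.08342845 0.00167737 0.052395  ]
```

Call:
arm_command([
  [0,[0.015,0.0007,0],0.004],
  [0,[0.02,0.001,0],0],
  [0,[0.02,0,0],0],
  [0,[0.018,0,0],0],
  [0,[0.0097,0,0],0],
  [0,[0.0003,0,0.018],0],
  [0,[0.0003,0,0.018],0],
  [0,[0,0,0.008],0],
])

```text
clock: 20.9
position: [0.59, 0.1892, 0.0716]
tool_rot: [[-0.993, 0.118, 0.008], [0.118, 0.993, -0.002], [-0.009, -0.001, -1.0]]
ft_force: [-0.4, 0.6, -4.1]
grip_width: 0.169
```

```bash
python3 - <<'E'
from h import *
w,s=avg(6);save(w,'w7.png');R=np.array(s['tool_rot']);print(np.round(s['joint_positions'],3),R.round(4).tolist())
a=bot.camera('scene');b=bot.camera('side')
save(a,'a7.png',cv2.resize(a['img'][170:270,260:380],None,fx=6,fy=6,interpolation=cv2.INTER_CUBIC))
save(b,'b7.png',cv2.resize(b['img'][190:310,220:350],None,fx=5,fy=5,interpolation=cv2.INTER_CUBIC))
E
```

```text
pos [0.5911 0.1895 0.0738] [0.0009 0.0003 0.0017] cam [0.5174 0.1994 0.2149] [0.0005 0.0002 0.0014] F [ 0.09 -0.13 -3.95] [0.48 0.42 0.94] T [-0.005  0.009 -0.018] [0.016 0.037 0.03 ] clk 21.2
[ 0.204  0.303  0.079  1.333 -0.003  0.322] [[-0.9929, 0.1179, 0.0145], [0.1179, 0.993, -0.0005], [-0.0145, 0.0012, -0.9999]]
```

View pics/w7.png

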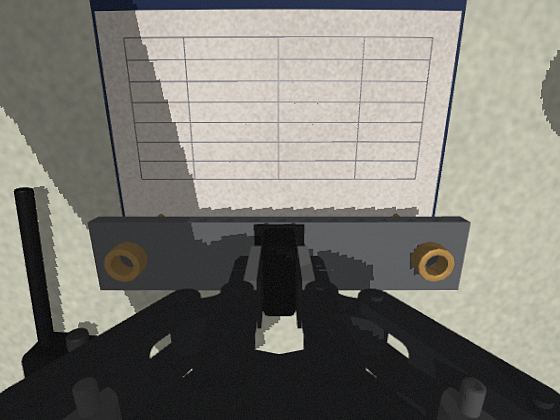

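View pics/a7.png

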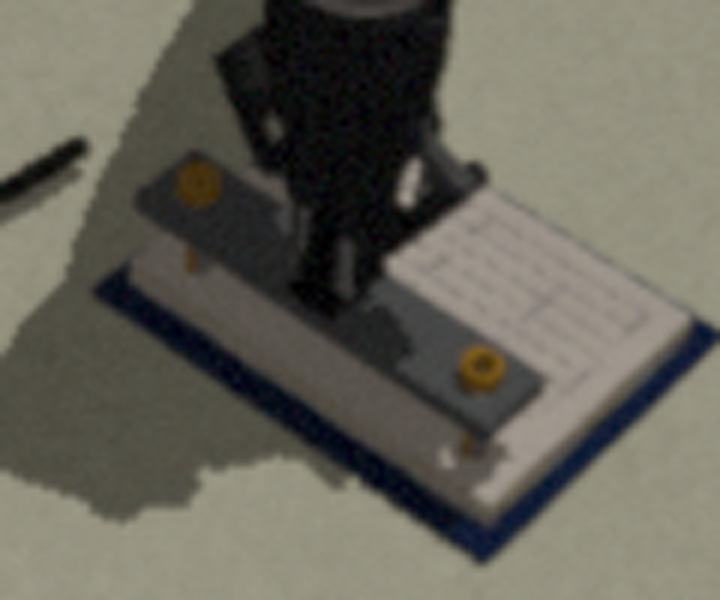

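View pics/b7.png

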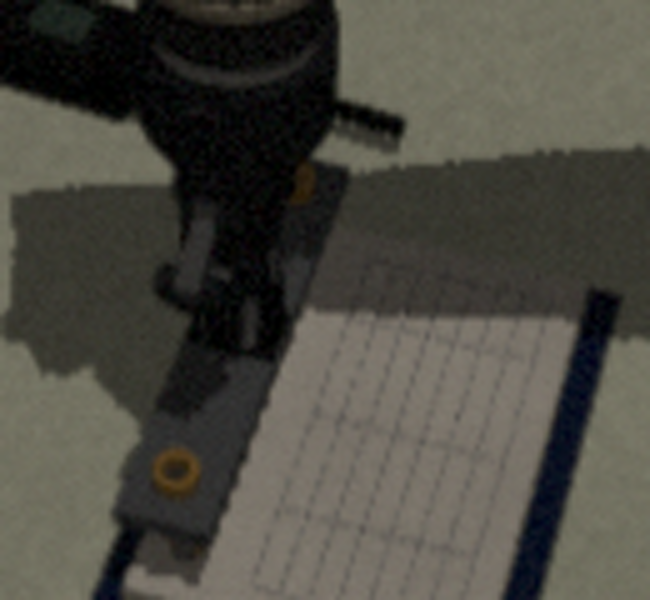

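```bash
python3 - <<'E'
from h import *
w,s=avg(1);a=bot.camera('scene');b=bot.camera('side')
z=s['position'][2]+.0039
print(onz(a,[[293,200.3],[340.5,230.3]],z),onz(b,[[255.2,283.6]],z),s['tool_rot'])
E
```

```text
pos [0.5921 0.1899 0.0761] [0. 0. 0.] cam [0.5183 0.1997 0.2176] [0. 0. 0.] F [-0.91  0.38 -2.68] [0. 0. 0.] T [0.004 0.048 0.024] [0. 0. 0.] clk 21.35
[[0.58654235 0.11343729 0.07997936]
 [0.60200979 0.27014105 0.07997936]] [[0.60165437 0.2714264  0.07997936]] [[-9.92928566e-01  1.17788670e-01  1.47882309e-02]
 [ 1.17794529e-01  9.93037875e-01 -4.77253701e-04]
 [-1.47414884e-02  1.26809385e-03 -9.99890534e-01]]
```

Call:
arm_command([
  [0,[0.0015,-0.0011,0],0],
  [0,[0,0,0],0],
  [0,[0,0,0.003],0],
  [0,[0.0001,0,0.003],0],
  [0,[0,0,0.002],0],
  [0,[0.0001,0,0.002],0],
  [0,[0,0,0.001],0],
  [0,[0,0,0],0],
])

```text
clock: 22.45
position: [0.5897, 0.1888, 0.064]
tool_rot: [[-0.993, 0.118, 0.013], [0.118, 0.993, -0.001], [-0.013, 0.001, -1.0]]
ft_force: [-0.5, 0.8, -3.6]
grip_width: 0.17
```

```bash
python3 - <<'E'
from h import *
w,s=avg(6);R=np.array(s['tool_rot']);print(R.round(4).tolist())
E
```

```text
pos [0.5899 0.1889 0.0643] [0.     0.     0.0001] cam [0.5161 0.1987 0.2058] [0.     0.     0.0001] F [ 0.03  0.26 -3.87] [0.4  0.19 0.63] T [-0.004  0.044 -0.004] [0.033 0.015 0.018] clk 22.75
[[-0.9929, 0.1178, 0.0134], [0.1178, 0.993, -0.0008], [-0.0134, 0.0008, -0.9999]]
```

Call:
arm_command([
  [0,[0,0,0.001],0],
  [0,[0,0,0.001],0],
  [0,[0,0,0.001],0],
  [0,[0,0,0.001],0],
  [0,[0,0,0.001],0],
  [0,[0,0,0.001],0],
  [0,[0,0,0],0],
  [0,[0,0,0],0],
])

```text
clock: 23.75
position: [0.5899, 0.1888, 0.0581]
tool_rot: [[-0.993, 0.118, 0.013], [0.118, 0.993, -0.001], [-0.013, 0.001, -1.0]]
ft_force: [-0.5, 0.4, -4.2]
grip_width: 0.174
```

```bash
python3 - <<'E'
from h import *
w,s=avg(3);R=np.array(s['tool_rot']);print(R.round(4).tolist())
a=bot.camera('scene');b=bot.camera('side')
save(a,'a8.png',cv2.resize(a['img'][170:270,260:380],None,fx=6,fy=6,interpolation=cv2.INTER_CUBIC))
save(b,'b8.png',cv2.resize(b['img'][190:310,220:350],None,fx=5,fy=5,interpolation=cv2.INTER_CUBIC))
save(w,'w8.png')
E
```

```text
pos [0.5899 0.1889 0.0582] [0. 0. 0.] cam [0.5162 0.1987 0.1998] [0. 0. 0.] F [ 0.22  0.31 -3.81] [0.21 0.32 0.46] T [ 0.013  0.038 -0.022] [0.008 0.026 0.026] clk 23.9
[[-0.9929, 0.1178, 0.0133], [0.1178, 0.993, -0.0008], [-0.0133, 0.0008, -0.9999]]
```

View pics/w8.png

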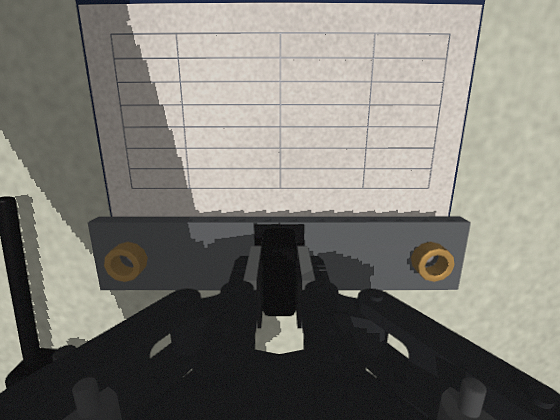

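View pics/a8.png

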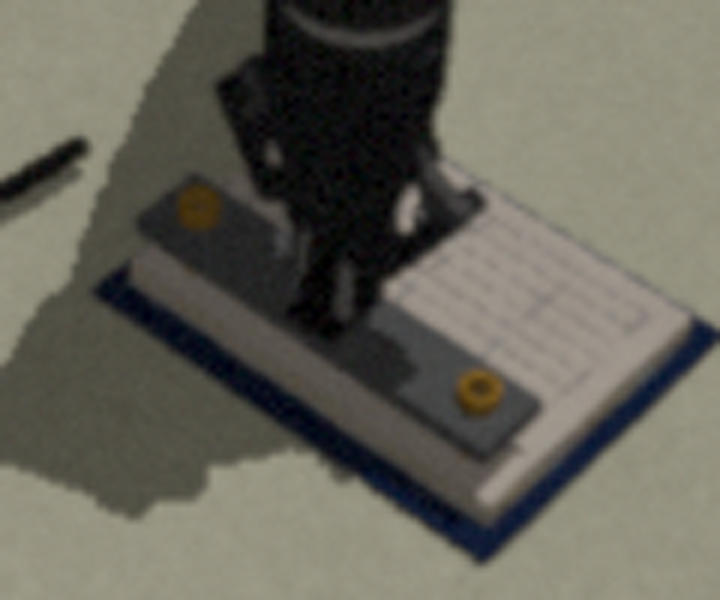

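Call:
arm_command([
  [0,[0,0,0.001],0],
  [0,[0,0,0.001],0],
  [0,[0,0,0.001],0],
  [0,[0,0,0.001],0],
  [0,[0,0,0.001],0],
  [0,[0,0,0.001],0],
  [0,[0,0,0],0],
  [0,[0,0,0],0],
])

```text
clock: 25.0
position: [0.5902, 0.189, 0.0528]
tool_rot: [[-0.993, 0.118, 0.014], [0.118, 0.993, -0.0], [-0.014, 0.001, -1.0]]
ft_force: [-1.8, 0.1, 0.3]
grip_width: 0.173
```

```bash
python3 - <<'E'
from h import *
w,s=avg(2);print(np.array(s['tool_rot'])[:,2].round(4),s['grip_width'])
E
```

```text
pos [0.5901 0.189  0.0528] [0. 0. 0.] cam [0.5163 0.1988 0.1943] [0. 0. 0.] F [-2.2   0.42  1.57] [0.21 0.37 0.12] T [0.03  0.399 0.024] [0.059 0.019 0.015] clk 25.1
[ 1.380e-02 -5.000e-04 -9.999e-01] 0.17264022070726143
```

Call:
arm_command([
  [0,[0,0,0.001],0],
  [0,[0,0,0.001],0],
  [0,[0,0,0.001],0],
  [0,[0,0,0.001],0],
  [0,[0,0,0.001],0],
  [0,[0,0,0],0],
  [0,[0,0,0],0],
  [0,[0,0,0],0],
])

```text
clock: 26.1
position: [0.5904, 0.1894, 0.0507]
tool_rot: [[-0.993, 0.117, 0.015], [0.117, 0.993, 0.0], [-0.015, 0.002, -1.0]]
ft_force: [-5.6, -0.6, 14.1]
grip_width: 0.177
```

```bash
python3 - <<'E'
from h import *
w,s=avg(2);print(np.array(s['tool_rot'])[:,2].round(4),s['grip_width']);save(w,'w9.png')
a=bot.camera('scene');save(a,'a9.png',cv2.resize(a['img'][170:270,260:380],None,fx=6,fy=6,interpolation=cv2.INTER_CUBIC))
E
```

```text
pos [0.5904 0.1894 0.0508] [0. 0. 0.] cam [0.5164 0.1991 0.1922] [0. 0. 0.] F [-6.05  0.18 13.36] [0.65 0.61 0.28] T [-0.051  1.553 -0.027] [0.009 0.008 0.015] clk 26.2
[ 1.530e-02  3.000e-04 -9.999e-01] 0.1722022056474748
```

View pics/w9.png

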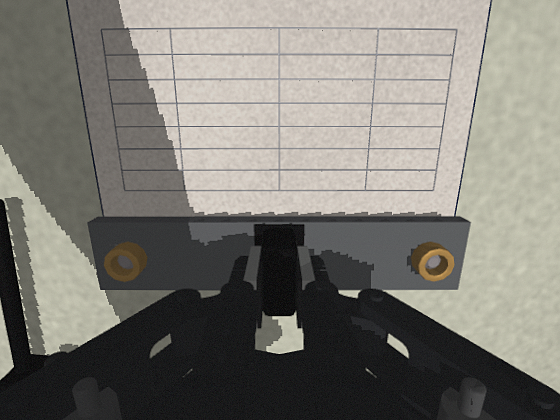

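View pics/a9.png

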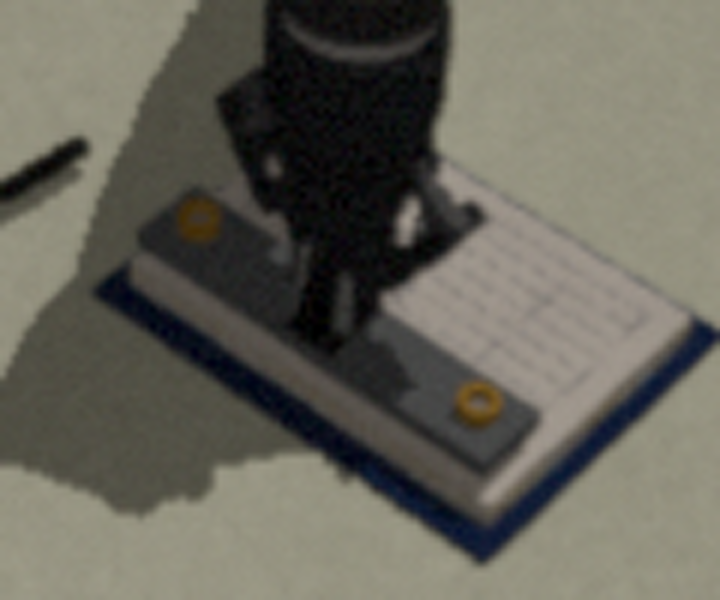

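Call:
arm_command([
  [0,[0.001,0,0],0],
  [0,[0.0005,0,0.0005],0],
  [0,[0,0,0.0005],0],
  [0,[0,0,0.0005],0],
  [0,[0,0,0.0005],0],
  [0,[0,0,0],0],
  [0,[0,0,0],0],
  [0,[0,0,0],0],
])

```text
clock: 27.25
position: [0.5904, 0.1895, 0.0505]
tool_rot: [[-0.993, 0.118, 0.019], [0.118, 0.993, 0.0], [-0.019, 0.002, -1.0]]
ft_force: [-6.2, -1.0, 17.8]
grip_width: 0.17
```

```bash
python3 - <<'E'
from h import *
w,s=avg(2);print(np.array(s['tool_rot'])[:,2].round(4),s['grip_width'])
E
```

```text
pos [0.5904 0.1895 0.0505] [0. 0. 0.] cam [0.5159 0.1992 0.1917] [0. 0. 0.] F [-6.65 -1.05 16.81] [0.24 0.35 0.22] T [-0.237  1.457 -0.014] [0.012 0.021 0.018] clk 27.35
[ 1.870e-02  3.000e-04 -9.998e-01] 0.17401646244666938
```

Call:
arm_command([
  [0,[0.0005,0,0.0005],0],
  [0,[0.0005,0,0.0005],0],
  [0,[0,0,0.0005],0],
  [0,[0,0,0.0005],0],
  [0,[0,0,0.0005],0],
  [0,[0,0,0.0005],0],
  [0,[0,0,0],0],
  [0,[0,0,0],0],
])

```text
clock: 28.35
position: [0.5902, 0.1897, 0.0453]
tool_rot: [[-0.993, 0.117, 0.02], [0.117, 0.993, 0.0], [-0.02, 0.002, -1.0]]
ft_force: [-1.2, 1.4, 7.6]
grip_width: 0.174
```

```bash
python3 - <<'E'
from h import *
w,s=avg(2);print(np.array(s['tool_rot'])[:,2].round(4),s['grip_width'])
E
```

```text
pos [0.5902 0.1897 0.0452] [0. 0. 0.] cam [0.5155 0.1995 0.1864] [0. 0. 0.] F [-0.61  1.29  7.72] [0.18 0.17 0.25] T [-0.184  0.228 -0.   ] [0.037 0.008 0.037] clk 28.45
[ 0.0196  0.     -0.9998] 0.17329381513240796
```

```bash
python3 - <<'E'
import cv2,numpy as np
i=cv2.imread('pics/w6.png');z=lambda x,y:cv2.resize(i[y:y+60,x:x+60],None,fx=6,fy=6,interpolation=cv2.INTER_CUBIC)
cv2.imwrite('pics/z9.png',np.hstack([z(115,100),z(385,100)]))
i=cv2.imread('pics/scene0.png');j=cv2.imread('pics/side0.png')
cv2.imwrite('pics/z10.png',np.hstack([cv2.resize(i[235:265,320:360],None,fx=10,fy=10,interpolation=cv2.INTER_CUBIC),cv2.resize(j[300:340,235:275],None,fx=8,fy=7.5,interpolation=cv2.INTER_CUBIC)]))
E
```

```text
(no output)
```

View pics/z9.png

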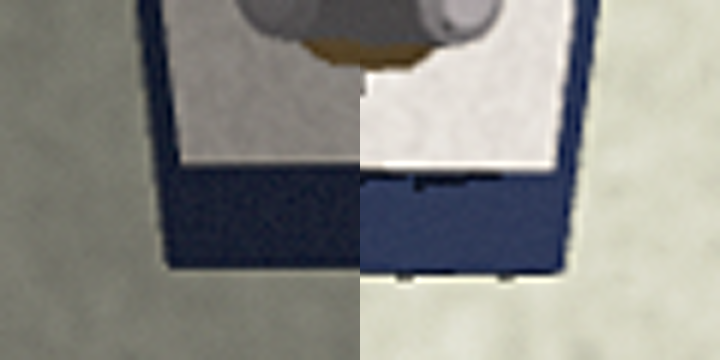

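View pics/z10.png

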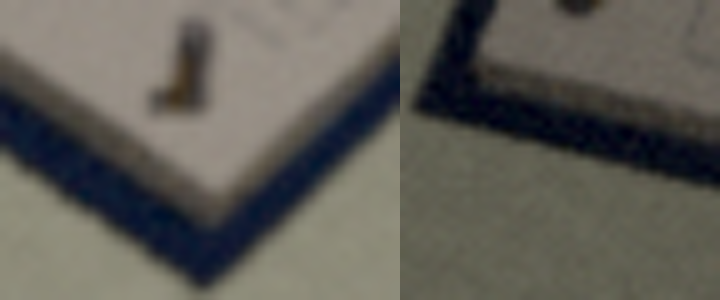

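```bash
python3 - <<'E'
from h import *
w=bot.camera('wrist');s=bot.read_state();R=np.array(s['tool_rot']);E=np.array(w['extrinsics'])
C=R.T@E[:3,:3].T
R6=np.array([[-0.9935,0.1135,0.0128],[0.1135,0.9935,-0.0008],[-0.0128,0.0006,-0.9999]])
Rc=R6@C;o=np.array([.599,.188,.2621])
E6=np.eye(4);E6[:3,:3]=Rc.T;E6[:3,3]=-Rc.T@o
c=dict(w);c['extrinsics']=E6
f=lambda px,z:np.linalg.norm(np.diff(onz(c,px,z),axis=0))
B=[[143.3,144.7],[419.3,145.3]];S=[[145,127.2],[417.5,128.3]];P=[[161.,99.],[402.2,100]]
print('board',f(B,.005),f(B,0),'posts',f(P,.051))
for z in np.arange(.01,.032,.003): print(round(z,3),f(S,z))
E
```

```text
board 0.23071191609328603 0.23519922344858135 posts 0.15880433522572374
0.01 0.2198562034785346
0.013 0.21723961185886917
0.016 0.21462302023920374
0.019 0.21200642861953833
0.022 0.20938983699987293
0.025 0.20677324538020753
0.028 0.20415665376054212
0.031 0.20154006214087672
```

Call:
arm_command([
  [0,[0,0,0.0005],0],
  [0,[0,0,0.0005],0],
  [0,[0,0,0.0005],0],
  [0,[0,0,0.0005],0],
  [0,[0,0,0.0005],0],
  [0,[0,0,0.0005],0],
  [0,[0,0,0],0],
  [0,[0,0,0],0],
])

```text
clock: 29.5
position: [0.5905, 0.1896, 0.0443]
tool_rot: [[-0.993, 0.118, 0.021], [0.118, 0.993, 0.0], [-0.02, 0.003, -1.0]]
ft_force: [-4.3, -0.4, 14.6]
grip_width: 0.173
```

```bash
python3 - <<'E'
from h import *
w,s=avg(2);print(np.array(s['tool_rot'])[:,2].round(4),s['grip_width'])
E
```

```text
pos [0.5905 0.1896 0.0443] [0. 0. 0.] cam [0.5157 0.1993 0.1853] [0. 0. 0.] F [-3.57 -0.22 14.74] [0.31 0.2  0.24] T [-0.144  0.85  -0.02 ] [0.01  0.004 0.034] clk 29.6
[ 2.060e-02  4.000e-04 -9.998e-01] 0.17097752201287547
```

Call:
arm_command([
  [0,[0.0003,0,0.0005],0],
  [0,[0.0002,0,0.0005],0],
  [0,[0,0,0.0005],0],
  [0,[0.0003,0,0.0005],0],
  [0,[0,0,0.0005],0],
  [0,[0,0,0],0],
  [0,[0,0,0],0],
  [0,[0,0,0],0],
])

```text
clock: 30.6
position: [0.5905, 0.1899, 0.0424]
tool_rot: [[-0.993, 0.118, 0.022], [0.118, 0.993, 0.001], [-0.022, 0.003, -1.0]]
ft_force: [-3.5, -0.6, 15.3]
grip_width: 0.174
```

```bash
python3 - <<'E'
from h import *
w,s=avg(2);print(np.array(s['tool_rot'])[:,2].round(4),s['grip_width'])
E
```

```text
pos [0.5905 0.1898 0.0424] [0. 0. 0.] cam [0.5155 0.1995 0.1834] [0. 0. 0.] F [-3.37 -0.21 16.58] [0.05 0.47 0.42] T [-0.198  0.784  0.026] [0.024 0.004 0.04 ] clk 30.7
[ 2.230e-02  6.000e-04 -9.998e-01] 0.17003164535784626
```

Call:
arm_command([
  [0,[0.0003,0,0.0005],0],
  [0,[0.0002,0,0.0005],0],
  [0,[0,0,0.0005],0],
  [0,[0.0003,0,0.0005],0],
  [0,[0,0,0.0005],0],
  [0,[0,0,0.0005],0],
  [0,[0,0,0],0],
  [0,[0,0,0],0],
])

```text
clock: 31.7
position: [0.5904, 0.1899, 0.04]
tool_rot: [[-0.993, 0.118, 0.024], [0.118, 0.993, 0.001], [-0.024, 0.004, -1.0]]
ft_force: [-3.8, -1.4, 17.2]
grip_width: 0.173
```

```bash
python3 - <<'E'
from h import *
w,s=avg(2);print(np.array(s['tool_rot'])[:,2].round(4),s['grip_width'])
a=bot.camera('scene');save(a,'a10.png',cv2.resize(a['img'][170:270,260:380],None,fx=6,fy=6,interpolation=cv2.INTER_CUBIC))
E
```

```text
pos [0.5905 0.1899 0.0401] [0. 0. 0.] cam [0.5152 0.1996 0.1809] [0. 0. 0.] F [-3.21 -0.41 16.59] [0.24 0.44 0.2 ] T [-0.162  0.699 -0.001] [0.019 0.022 0.037] clk 31.8
[ 2.390e-02  7.000e-04 -9.997e-01] 0.17273464437975292
```

View pics/a10.png

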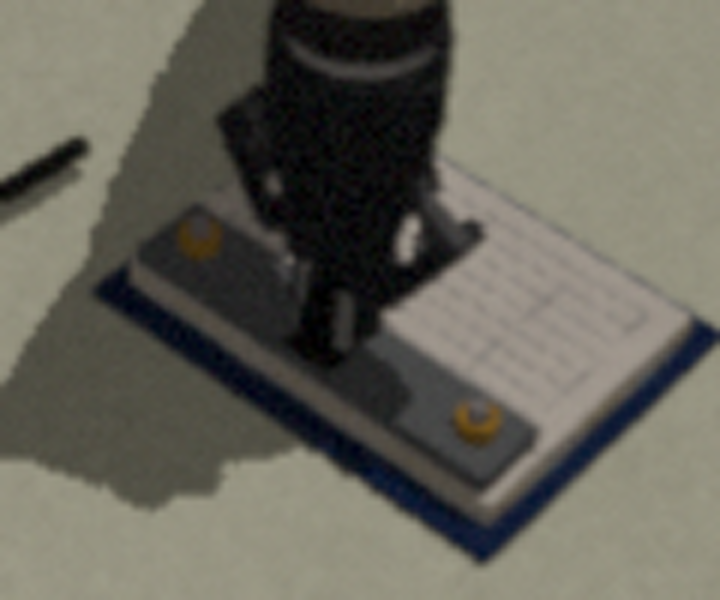

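Call:
arm_command([
  [0,[0.0003,0,0.0005],0],
  [0,[0,0,0.0005],0],
  [0,[0.0003,0,0.0005],0],
  [0,[0,0,0.0005],0],
  [0,[0,0,0],0],
  [0,[0,0,0],0],
  [0,[0,0,0],0],
  [0,[0,0,0],0],
])

```text
clock: 32.85
position: [0.5903, 0.1899, 0.0379]
tool_rot: [[-0.993, 0.118, 0.025], [0.118, 0.993, 0.001], [-0.024, 0.004, -1.0]]
ft_force: [-2.0, -0.6, 16.1]
grip_width: 0.17
```

```bash
python3 - <<'E'
from h import *
w,s=avg(2);print(np.array(s['tool_rot'])[:,2].round(4),s['grip_width'])
E
```

```text
pos [0.5903 0.19   0.0379] [0. 0. 0.] cam [0.515  0.1996 0.1787] [0. 0. 0.] F [-1.2  -0.85 16.34] [0.49 0.02 0.3 ] T [-0.144  0.394  0.032] [0.002 0.002 0.011] clk 32.95
[ 2.460e-02  7.000e-04 -9.997e-01] 0.17538971478351112
```

Call:
arm_command([
  [0,[0,0,0.0005],0],
  [0,[0,0,0.0005],0],
  [0,[0,0,0.0005],0],
  [0,[0,0,0],0],
  [0,[0,0,0],0],
  [0,[0,0,0],0],
  [0,[0,0,0],0],
  [0,[0,0,0],0],
])

```text
clock: 33.95
position: [0.5904, 0.19, 0.037]
tool_rot: [[-0.993, 0.118, 0.025], [0.118, 0.993, 0.001], [-0.025, 0.004, -1.0]]
ft_force: [-3.0, -1.1, 17.7]
grip_width: 0.174
```

```bash
python3 - <<'E'
from h import *
w,s=avg(2);print(np.array(s['tool_rot'])[:,2].round(4),s['grip_width'])
E
```

```text
pos [0.5905 0.19   0.037 ] [0. 0. 0.] cam [0.515  0.1997 0.1777] [0. 0. 0.] F [-2.26 -0.16 17.89] [0.1  0.68 0.52] T [-0.241  0.644 -0.022] [0.017 0.036 0.066] clk 34.05
[ 2.500e-02  7.000e-04 -9.997e-01] 0.17436856234168455
```

Call:
arm_command([
  [0,[0.0003,0,0.0005],0],
  [0,[0,0,0.0005],0],
  [0,[0.0002,0,0.0005],0],
  [0,[0,0,0],0],
  [0,[0,0,0],0],
  [0,[0,0,0],0],
  [0,[0,0,0],0],
  [0,[0,0,0],0],
])

```text
clock: 35.05
position: [0.5905, 0.19, 0.0366]
tool_rot: [[-0.993, 0.118, 0.026], [0.118, 0.993, 0.001], [-0.026, 0.004, -1.0]]
ft_force: [-3.4, -0.6, 21.1]
grip_width: 0.171
```

```bash
python3 - <<'E'
from h import *
w,s=avg(2);print(np.array(s['tool_rot'])[:,2].round(4),s['grip_width']);save(w,'w11.png')
a=bot.camera('scene');save(a,'a11.png',cv2.resize(a['img'][170:270,260:380],None,fx=6,fy=6,interpolation=cv2.INTER_CUBIC))
E
```

```text
pos [0.5905 0.19   0.0366] [0. 0. 0.] cam [0.5149 0.1997 0.1772] [0. 0. 0.] F [-2.82 -0.68 21.03] [0.14 0.18 0.78] T [-0.445  0.859 -0.013] [0.031 0.006 0.022] clk 35.15
[ 2.630e-02  5.000e-04 -9.997e-01] 0.17230613619425744
```

View pics/a11.png

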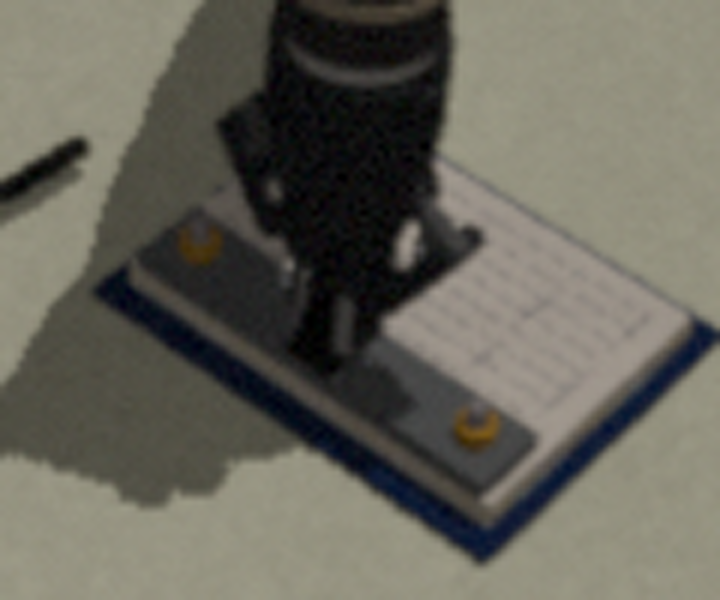

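View pics/w11.png

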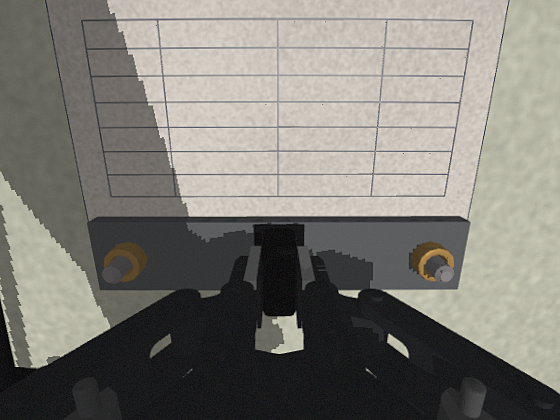

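Call:
arm_command([
  [0,[0.0003,0,0.0005],0],
  [0,[0,0,0.0005],0],
  [0,[0.0003,0,0.0005],0],
  [0,[0,0,0.0005],0],
  [0,[0,0,0.0005],0],
  [0,[0,0,0],0],
  [0,[0,0,0],0],
  [0,[0,0,0],0],
])

```text
clock: 36.2
position: [0.5905, 0.19, 0.036]
tool_rot: [[-0.993, 0.118, 0.028], [0.118, 0.993, 0.0], [-0.028, 0.004, -1.0]]
ft_force: [-5.3, -1.9, 27.4]
grip_width: 0.171
```

```bash
python3 - <<'E'
from h import *
w,s=avg(2);print(np.array(s['tool_rot']).round(4).tolist(),s['grip_width'])
E
```

```text
pos [0.5906 0.19   0.036 ] [0. 0. 0.] cam [0.5147 0.1997 0.1765] [0. 0. 0.] F [-5.33 -1.34 27.16] [0.28 0.44 0.44] T [-0.561  1.36  -0.055] [0.016 0.006 0.026] clk 36.3
[[-0.9926, 0.1181, 0.028], [0.1181, 0.993, 0.0005], [-0.0278, 0.0038, -0.9996]] 0.17313449337654585
```

Call:
arm_command([
  [0,[0,0,-0.001],0],
  [0,[0,0,-0.001],0],
  [0,[0,0,-0.001],0],
  [0,[0,0,-0.001],0],
  [0,[0,0,-0.001],0],
  [0,[0,0,-0.001],0],
  [0,[0,0,0],0],
  [0,[0,0,0],0],
])

```text
clock: 37.3
position: [0.5903, 0.19, 0.0362]
tool_rot: [[-0.993, 0.118, 0.026], [0.118, 0.993, 0.001], [-0.026, 0.004, -1.0]]
ft_force: [5.2, 0.0, 6.7]
grip_width: 0.174
```

```bash
python3 - <<'E'
from h import *
w,s=avg(2);print(np.array(s['tool_rot']).round(4).tolist(),s['grip_width'])
E
```

```text
pos [0.5903 0.19   0.0362] [0. 0. 0.] cam [0.5147 0.1997 0.1768] [0. 0. 0.] F [4.83 0.36 6.53] [0.62 0.5  0.53] T [-0.029 -0.806  0.027] [0.003 0.014 0.027] clk 37.4
[[-0.9926, 0.1182, 0.0259], [0.1183, 0.993, 0.0005], [-0.0257, 0.0036, -0.9997]] 0.17386355931738062
```

Call:
arm_command([
  [0,[-0.001,0,-0.001],0],
  [0,[0,0,0],0],
  [0.4,[0,0,0],0],
  [0.5,[0,0,0],0],
  [0.5,[0,0,0],0],
  [0.5,[0,0,-0.005],0],
  [0.5,[0,0,-0.015],0],
  [0.5,[0,0,-0.03],0],
])

```text
clock: 38.4
position: [0.5837, 0.1892, 0.0829]
tool_rot: [[-0.993, 0.118, 0.01], [0.118, 0.993, -0.001], [-0.011, -0.0, -1.0]]
ft_force: [0.4, -0.3, 0.1]
grip_width: 0.5
```

Call:
arm_command([
  [0.5,[0,0,-0.03],0],
  [0.5,[-0.03,0,-0.02],0],
  [0.5,[-0.03,0,0],0],
  [0,[-0.02,0,0],0],
  [0,[0,0,0],0],
  [0,[0,0,0],0],
  [0,[0,0,0],0],
  [0,[0,0,0],0],
])

```text
clock: 39.4
position: [0.6629, 0.1803, 0.1344]
tool_rot: [[-0.993, 0.117, 0.013], [0.117, 0.993, -0.001], [-0.013, 0.001, -1.0]]
ft_force: [-0.7, 0.0, -0.4]
grip_width: 0.007
```

```bash
python3 - <<'E'
from h import *
w,s=avg(3);print(np.array(s['tool_rot']).round(4).tolist(),s['grip_width']);save(w,'w12.png')
a=bot.camera('scene');save(a,'a12.png',cv2.resize(a['img'][170:270,260:380],None,fx=6,fy=6,interpolation=cv2.INTER_CUBIC))
b=bot.camera('side');save(b,'b12.png',cv2.resize(b['img'][220:340,225:355],None,fx=5,fy=5,interpolation=cv2.INTER_CUBIC))
E
```

```text
pos [0.6631 0.1802 0.1343] [0.0001 0.     0.    ] cam [0.5893 0.1901 0.276 ] [0.0001 0.     0.0001] F [-0.65  0.55 -0.16] [0.26 0.9  0.24] T [ 0.023  0.011 -0.019] [0.028 0.016 0.018] clk 39.55
[[-0.993, 0.1176, 0.0131], [0.1176, 0.9931, -0.0008], [-0.0131, 0.0008, -0.9999]] -0.0005325523852292392
```

View pics/w12.png

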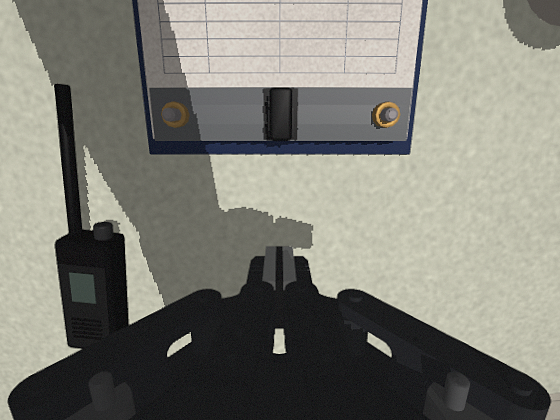

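View pics/a12.png

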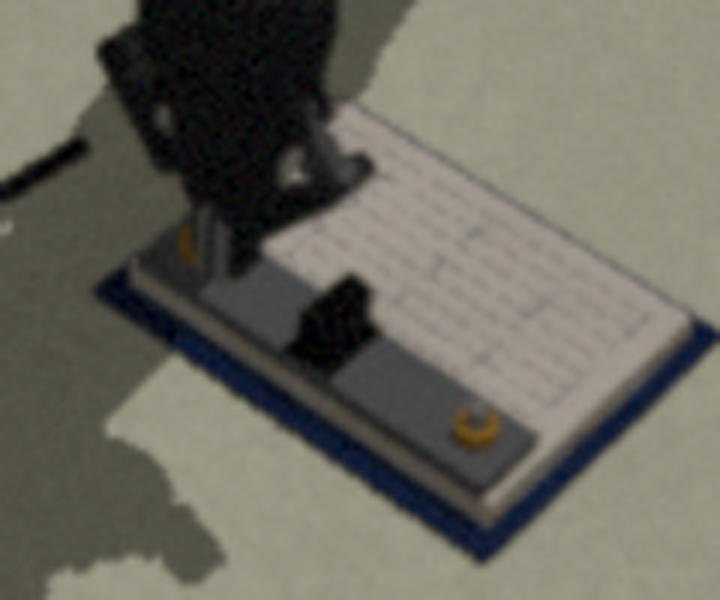

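View pics/b12.png

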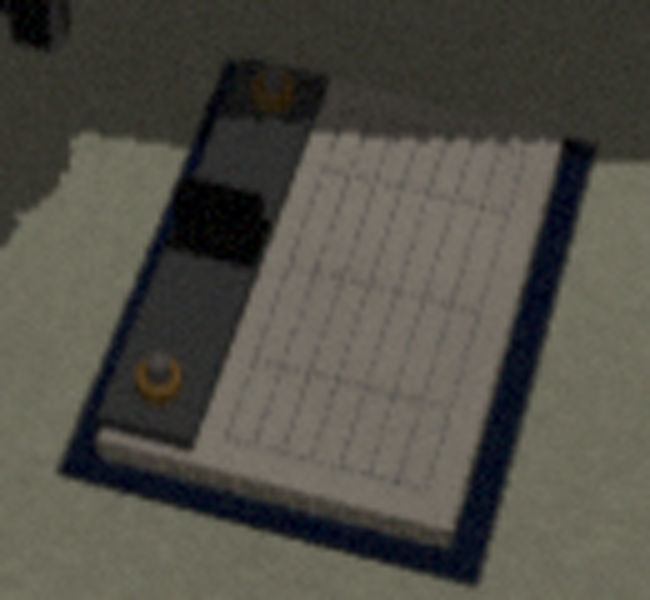

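Call:
arm_command([
  [0,[0.02,0.01,0],0],
  [0,[0.03,0.015,0],0],
  [0,[0.0245,0.0162,0],0],
  [0,[0.0004,0,0.03],0],
  [0,[0.0004,0,0.03],0],
  [0,[0.0003,0,0.02],0],
  [0,[0.0001,0,0.007],0],
  [0,[0,0,0],0],
])

```text
clock: 40.65
position: [0.5942, 0.2297, 0.046]
tool_rot: [[-0.993, 0.118, 0.013], [0.118, 0.993, -0.001], [-0.013, 0.0, -1.0]]
ft_force: [-0.2, -0.1, 0.6]
grip_width: 0.001
```

```bash
python3 - <<'E'
from h import *
w,s=avg(2);save(w,'w13.png')
a=bot.camera('scene');save(a,'a13.png',cv2.resize(a['img'][170:270,260:380],None,fx=6,fy=6,interpolation=cv2.INTER_CUBIC))
E
```

```text
pos [0.5951 0.23   0.0472] [0.0002 0.     0.0003] cam [0.5208 0.2397 0.188 ] [0.0002 0.0001 0.0004] F [-0.15  0.31  0.82] [0.33 0.84 0.28] T [ 0.016 -0.015  0.01 ] [0.019 0.018 0.019] clk 40.75
```

View pics/w13.png

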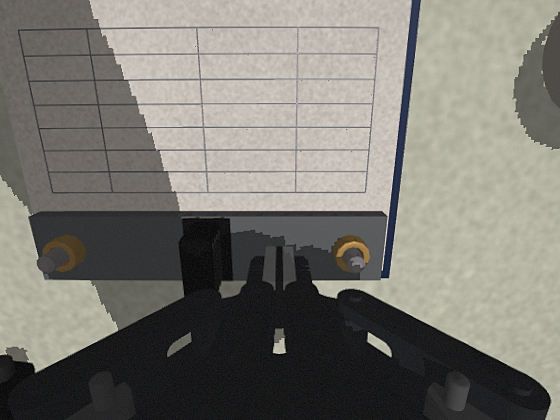

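View pics/a13.png

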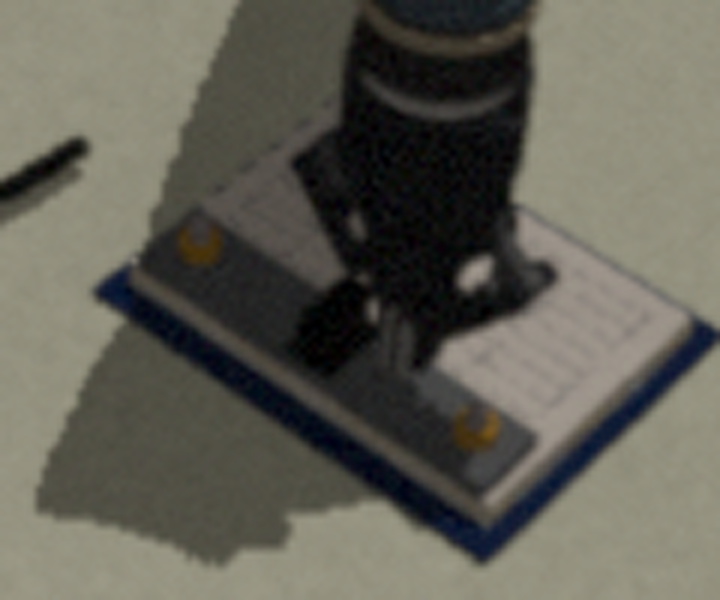

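Call:
arm_command([
  [0,[0,0,0.003],0],
  [0,[0,0,0.003],0],
  [0,[0,0,0.002],0],
  [0,[0,0,0.001],0],
  [0,[0,0,0.001],0],
  [0,[0,0,0.001],0],
  [0,[0,0,0.001],0],
  [0,[0,0,0],0],
])

```text
clock: 41.8
position: [0.5944, 0.2298, 0.034]
tool_rot: [[-0.993, 0.118, 0.013], [0.118, 0.993, -0.001], [-0.013, 0.001, -1.0]]
ft_force: [-0.1, 0.2, 0.2]
grip_width: 0.001
```

```bash
python3 - <<'E'
from h import *
w,s=avg(2)
E
```

```text
pos [0.5945 0.2298 0.0342] [0. 0. 0.] cam [0.5208 0.2397 0.1757] [0. 0. 0.] F [ 0.21 -0.18 -0.03] [0.45 0.48 0.17] T [ 0.025  0.003 -0.023] [0.002 0.008 0.014] clk 41.9
```

Call:
arm_command([
  [0,[0,0,0.001],0],
  [0,[0,0,0.001],0],
  [0,[0,0,0.001],0],
  [0,[0,0,0.001],0],
  [0,[0,0,0.001],0],
  [0,[0,0,0.001],0],
  [0,[0,0,0.001],0],
  [0,[0,0,0],0],
])

```text
clock: 42.9
position: [0.5947, 0.2298, 0.03]
tool_rot: [[-0.993, 0.118, 0.014], [0.118, 0.993, -0.001], [-0.014, 0.001, -1.0]]
ft_force: [-4.5, -1.3, 10.5]
grip_width: -0.006
```

```bash
python3 - <<'E'
from h import *
w,s=avg(2)
E
```

```text
pos [0.5946 0.2298 0.03  ] [0. 0. 0.] cam [0.5208 0.2397 0.1716] [0. 0. 0.] F [-4.74 -1.99 10.64] [0.31 0.72 0.13] T [-0.357  1.096 -0.007] [0.006 0.045 0.027] clk 43.0
```

Call:
arm_command([
  [0,[0,0,0.001],0],
  [0,[0.0003,0,0.001],0],
  [0,[0,0,0.001],0],
  [0,[0.0003,0,0.001],0],
  [0,[0,0,0],0],
  [0,[0,0,0],0],
  [0,[0,0,0],0],
  [0,[0,0,0],0],
])

```text
clock: 44.0
position: [0.5949, 0.2299, 0.0298]
tool_rot: [[-0.993, 0.118, 0.017], [0.118, 0.993, -0.001], [-0.017, 0.001, -1.0]]
ft_force: [-9.1, -3.7, 23.8]
grip_width: 0.0
```

```bash
python3 - <<'E'
from h import *
w,s=avg(2)
E
```

```text
pos [0.5949 0.2299 0.0298] [0. 0. 0.] cam [0.5207 0.2397 0.1711] [0. 0. 0.] F [-9.24 -3.63 22.89] [0.08 0.98 0.17] T [-0.722  2.059 -0.019] [0.042 0.032 0.039] clk 44.1
```

Call:
arm_command([
  [0,[0,0,-0.012],0],
  [0,[0,0,-0.02],0],
  [0,[0,0,-0.025],0],
  [0,[0,-0.02,0],0],
  [0,[0,-0.03,0],0],
  [0,[0,-0.03,0],0],
  [0,[0,0,0.015],0],
  [0,[0,0,0.015],0],
])

```text
clock: 45.1
position: [0.5836, 0.1499, 0.0482]
tool_rot: [[-0.993, 0.119, 0.012], [0.119, 0.993, -0.001], [-0.012, 0.001, -1.0]]
ft_force: [-0.1, 0.5, -0.3]
grip_width: -0.0
```

```bash
python3 - <<'E'
from h import *
w,s=avg(2)
E
```

```text
pos [0.5817 0.1502 0.0457] [0.0001 0.0001 0.0003] cam [0.5095 0.1599 0.1887] [0.0006 0.0001 0.0013] F [-1.06  0.28 -1.12] [0.2  0.49 1.22] T [-0.025  0.057 -0.016] [0.031 0.027 0.015] clk 45.2
```

Call:
arm_command([
  [0,[-0.001,0,0.003],0],
  [0,[0,0,0.003],0],
  [0,[0,0,0.003],0],
  [0,[0,0,0.003],0],
  [0,[0,0,0.002],0],
  [0,[0,0,0.001],0],
  [0,[0,0,0.001],0],
  [0,[0,0,0],0],
])

```text
clock: 46.2
position: [0.5855, 0.1503, 0.0341]
tool_rot: [[-0.993, 0.118, 0.013], [0.118, 0.993, -0.001], [-0.013, 0.001, -1.0]]
ft_force: [-0.7, 0.6, 0.2]
grip_width: -0.0
```

```bash
python3 - <<'E'
from h import *
w,s=avg(2)
E
```

```text
pos [0.5855 0.1503 0.0341] [0. 0. 0.] cam [0.5118 0.1602 0.1757] [0. 0. 0.] F [-0.06 -0.31  0.18] [0.28 0.01 0.35] T [ 0.01  -0.006 -0.005] [0.051 0.004 0.021] clk 46.3
```

Call:
arm_command([
  [0,[0,0,0.0015],0],
  [0,[0,0,0.0015],0],
  [0,[0,0,0.001],0],
  [0,[0,0,0.001],0],
  [0,[0,0,0.001],0],
  [0,[0,0,0.001],0],
  [0,[0,0,0],0],
  [0,[0,0,0],0],
])

```text
clock: 47.3
position: [0.5856, 0.1503, 0.03]
tool_rot: [[-0.993, 0.118, 0.014], [0.118, 0.993, -0.001], [-0.014, 0.001, -1.0]]
ft_force: [-6.7, -0.6, 12.8]
grip_width: 0.001
```

```bash
python3 - <<'E'
from h import *
w,s=avg(2)
E
```

```text
pos [0.5856 0.1503 0.03  ] [0. 0. 0.] cam [0.5117 0.1602 0.1715] [0. 0. 0.] F [-5.68 -1.1  12.02] [0.87 0.06 0.31] T [-0.204  1.258  0.013] [0.026 0.01  0.007] clk 47.4
```

Call:
arm_command([
  [0,[0,0,0.001],0],
  [0,[0.0003,0,0.001],0],
  [0,[0,0,0.001],0],
  [0,[0.0003,0,0.0005],0],
  [0,[0,0,0],0],
  [0,[0,0,0],0],
  [0,[0,0,0],0],
  [0,[0,0,0],0],
])

```text
clock: 48.4
position: [0.5859, 0.1503, 0.0298]
tool_rot: [[-0.993, 0.118, 0.016], [0.118, 0.993, -0.001], [-0.016, 0.001, -1.0]]
ft_force: [-9.5, -2.5, 22.7]
grip_width: 0.002
```

```bash
python3 - <<'E'
from h import *
w,s=avg(2)
E
```

```text
pos [0.5859 0.1503 0.0298] [0. 0. 0.] cam [0.5117 0.1602 0.1711] [0. 0. 0.] F [-8.94 -2.09 22.35] [0.44 0.37 0.16] T [-0.464  2.081  0.04 ] [0.007 0.038 0.028] clk 48.5
```

Call:
arm_command([
  [0,[0,0,-0.012],0],
  [0,[0,0,-0.02],0],
  [0,[0,0,-0.03],0],
  [0,[0,0,-0.04],0],
  [0,[-0.03,0,-0.03],0],
  [0,[-0.03,0,0],0],
  [0,[-0.02,0,0],0],
  [0,[0,0,0],0],
])

```text
clock: 49.5
position: [0.6635, 0.1407, 0.1554]
tool_rot: [[-0.993, 0.119, 0.012], [0.119, 0.993, -0.001], [-0.012, 0.001, -1.0]]
ft_force: [-0.1, -0.6, 0.0]
grip_width: -0.001
```

```bash
python3 - <<'E'
from h import *
w,s=avg(3);save(w,'w14.png')
a=bot.camera('scene');save(a,'a14.png')
b=bot.camera('side');save(b,'b14.png',cv2.resize(b['img'][220:340,225:355],None,fx=5,fy=5,interpolation=cv2.INTER_CUBIC))
E
```

```text
pos [0.6622 0.1411 0.1559] [0.0003 0.0001 0.0002] cam [0.5892 0.1508 0.2973] [0.0005 0.0002 0.0002] F [-0.23  0.06  0.15] [0.35 0.55 0.31] T [0.004 0.042 0.001] [0.017 0.048 0.022] clk 49.65
```

View pics/w14.png

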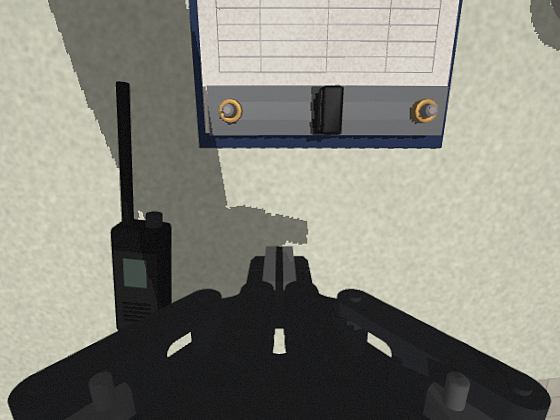

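View pics/a14.png

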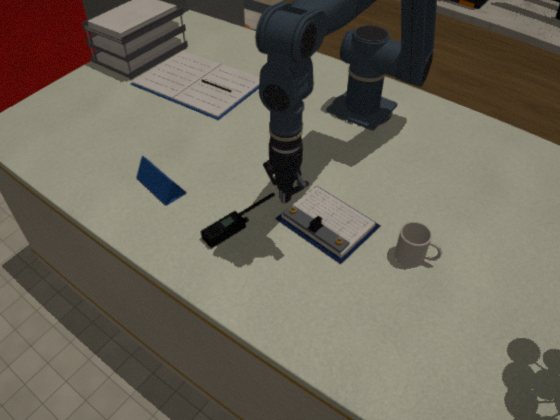

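View pics/b14.png

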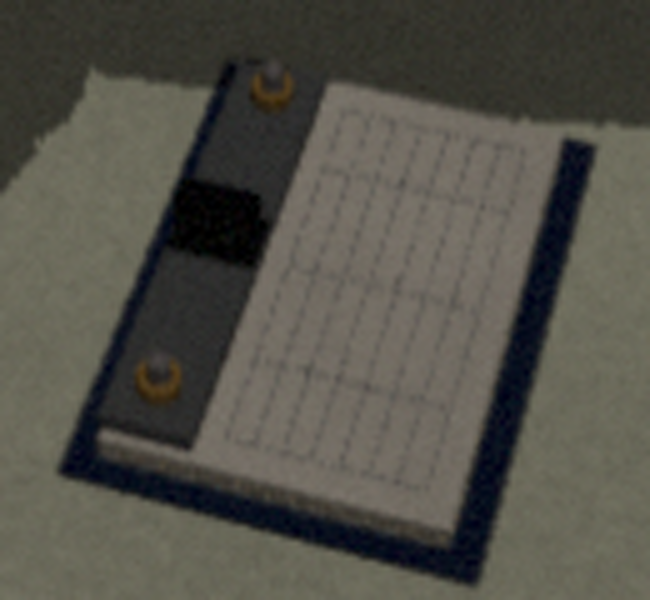

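The pictures show the plate flat on the sheets, with both posts standing through its bushes (wrist view: (230,111) and (427,110)). The radio, sign and mug are where they were in the first picture, and the gripper is clear.

```bash
python3 -c "
from plant import bot
print(bot.sign_off(), bot.read_state()['clock'])"
```

```text
the job is handed in; nothing more can be done
the job is handed in; nothing more can be done
```

The clamp plate is over both posts and pressed down onto the log sheets. I let go of it and handed the job in at about 50 s. No verdict was reported.

**How it went:** I pinched the tab and lined the holes up with the posts using the wrist camera. I then worked the plate down in small steps. It slid at about 20 N until the sheets pushed back, and I pressed to about 31 N. After releasing it, I pressed each half in turn with the shut fingers, to about 23 N.

**Last checks:**
- **Level:** the plate's top was at z = 29.8 mm, 40 mm either side of the tab, and gave only 0.2 mm more under the last 10 N or so.
- **Squeeze:** from the forces, the sheets are squeezed by about 1 mm.
- **Surroundings:** the final pictures show the plate flat and the radio, sign and mug unmoved. The gripper is clear and reads no force.

**What disagreed or went wrong:**
- **Stack height:** the camera put the stack's top at about 22.5–23 mm, but by force I felt it at about 21 mm. If the camera is right, the squeeze is nearer 3 mm, the point at which the sheets count as crushed. I trusted the force reading.
- **Wrist limit:** the last joint hit its limit while carrying the plate and tilted the tool about 5°. I took the lengthwise tilt out before fitting. A crosswise tilt of about 1–1.5° stayed in the tool while it held the plate.

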